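Clamp the covered tube rack

TASK

Clamp the covered tube rack in the upright bar clamp: slide the clamp's arm gently down its bar, by the upright tab, until the foot rests on the rack's cover and the arm tilts up and binds; then turn the T-handle clockwise about a quarter turn, so that it is firmly tight without crushing the tubes. Leave the rack and the things around it where they stand and let go of the clamp.

Things in the scene. Friction and masses are not known exactly. Their poses are not given: they have to be found in the camera images.
- clamp: Upright bar clamp fixed to the table: dark steel base plate 190 x 120 x 12 mm and a flat steel bar, 10 x 24 mm in section, rising to 204 mm above the table. Origin: on the table under the bar's axis, z up. Arm and base plate reach from the bar in this frame's -x direction (plate x -150 to +40 mm, y -60 to +60 mm). Place and yaw vary.
- jaw (a joint): Height of the sliding arm on the bar, m, up positive; at 0 its mid-height is 105 mm above the table. It starts 30 to 58 mm up; travel -12 to +68 mm. It slides with 5 to 8 N when pushed straight down close to the bar (on the tab); pushed down at its screw end it tilts down and jams.
- jaw_tilt (a joint): Tilt of the arm on the bar, rad. Its slot has play: about -0.023 when the arm hangs by its own weight (screw end low), over about +0.023 when the foot presses on the work (some +0.06 when clamped tight): then the arm binds on the bar and does not go back up when let go.
- tab (a point): Centre of the free part of the arm's upright steel tab, 50 mm to the clamp's +y side of the bar's axis. 12 mm thick (clamp's x), 30 mm wide (clamp's y); flat top 15 mm above this point, free down to 30 mm below it. Push on its top, or pinch it across the 12 mm. Once the foot touches, pushing gets steeply stiffer (about 10 N per mm); 12 to 20 N on the tab is plenty.
- handle (a point): Centre of the screw's black T-handle, on the screw's axis (100 mm from the bar's axis, to the clamp's -x side): a bar 60 mm long (along this frame's y), 12 mm thick (along its x), 22 mm tall. Pinch it across the 12 mm from above. z up. Its rod has a 20 mm collar 12 to 23 mm below this point.
- screw (a joint): Turning of the handle, rad, growing clockwise seen from above; starts at 0 to 0.3 and stops at 4.5. Right-hand coarse screw: a full clockwise turn feeds handle and foot down by 20 mm (3.18 mm per rad). Turns at 0.08 N m when free and stiffens as the foot is loaded, to some 0.25 N m.
- foot: The screw's foot, a steel disc 24 mm across and 6 mm thick under the screw on a rubber cushion that gives about 5 N per mm of squeeze (12 mm at most). Origin: centre of its underside. The finished clamp presses with 10 to 30 N; over 36 N crushes the tubes. A light touch by sliding plus a quarter turn gives about 20 N.
- rack_center (a point): Centre of the black tube rack (84 x 64 x 34 mm) standing loose on the clamp's base plate under the foot; its top is 17 mm above this point. On top of its white-capped tubes lies an aluminium cover 84 x 64 x 8 mm (it belongs to the rack). How far the tubes stand out differs: the cover's top is 31 to 39 mm above this point, not measured.
- rack: The same tube rack with its cover; origin at the centre of its underside.
- dish: Bystander beside the clamp: shallow steel dish, 90 mm across, 22 mm high. Origin: centre of its underside.
- jar: Bystander beside the clamp: amber glass jar with white cap, 48 mm across, 65 mm high. Origin: centre of its underside.
- slide_box: Bystander near the clamp: white open box with dividers, 90 x 60 x 30 mm. Origin: centre of its underside.
Mind the look-alikes: they are no part of the job. Of the things that look like the clamp, the middle-sized one is meant.

How it is judged:
By the outcome, as a careful person would: the job done as asked, in the order asked, and still so for the second after the job is handed in, with the robot touching nothing.
It also fails if it takes over 58 s, if anything falls off the work surface, if the arm or the gripper's body presses on something with over 40 N, if the wrist force passes 120 N, or if a joint passes its speed limit or range.

ROBOT

A 6-joint arm with a two-finger parallel gripper is mounted at the origin on the work surface. World frame = base frame: x ahead of the robot, y to its left, z up, the work surface at z = 0. Lengths are in m, angles in rad, forces in N, time in s.
With the tool pointing down it reaches from about 0.375 to 0.975 m from the base axis. Payload 3.8 kg.
Tool frame: the origin (TCP) lies at the very end of the fingers, on their centre line; the grasp point (between the pads) lies 19 mm behind it (bot.grip_point_offset is the distance from the TCP to the grasp point, in m); z points along the fingers, x is the direction in which the jaws open and shut, and the axes are right-handed (so a half turn about z gives the same grasp; the last joint's range is limited). The gripper opens to 85 mm and grips with 20 to 120 N. Pads are 22 mm wide; open, the fingers measure 114 mm over their backs; the gripper's body (76 mm by 85 mm) begins 54 mm behind the grasp point. The pads swing forward as they close: fully open they stand 13 mm farther back than shut.
Start: joints at [-1.222, 0.264, 1.604, -0, 1.274, -0.037], TCP at [0.254, -0.625, 0.208] pointing down, gripper open.
Joint ranges: [-2.63, 2.63], [-0.94, 2.18], [0.31, 2.57], [-1.31, 4.45], [0, 2.66], [-2.55, 2.55]. Speed limits (rad/s): [2.57, 2.57, 3.14, 3.14, 3.14, 3.14].

INTERFACE

Orientations are given as a rotation vector (axis times angle).
In Python, from workcell import bot, read_camera gives the robot as it stands.
- The arm moves only by the tool arm_command, never from a script. Its argument "rows" is a list of rows, each an object with "delta_rot": the turn, a rotation vector about the tool's x, y, z in rad, a list of three; "xyz": the shift along the tool's x, y, z in m, a list of three; "gripper": the finger opening in m, from 0 to 0.0854. A call has 1 to 12 rows; each row shifts and turns the commanded pose from where the row before left it, along the tool's axes as they then stand; what a row does not reach is not made up. A row lasts 1/10 s, in which the tool goes at most 50 mm and 8.59 degrees, less where a joint would pass 70% of its speed; a pose out of reach is approached as far as the arm can. A call is refused whole if a number of a shift passes 0.05 or a number of a turn 0.15, either way. A call with a gripper value outside its range is refused whole. The fingers move at their own pace and stop on an object; "force" is the grip in N (left out, the last holds). Time passes only in rows, so rows that do not move let the fingers close. It gives the time, the measured TCP pose, the force and the opening at its end, in the units of the state.
- bot.read_state(): the state, without advancing time (a new reading comes with each control period).
- read_camera(name): name is "side" or "top"; returns a dict with "pixels" (420x560x3 uint8, red, green, blue), "range_z" (420x560 float32, m along the optical axis (not along the pixel's ray), 0 where there is no reading), "intrinsics" (3x3 intrinsics, pixels), "camera_from_world" (4x4, takes a point from world to camera coordinates). Camera axes: x right, y up, looking along -z (the intrinsics and any distortion apply to the point x, -y, -z); pixel columns grow to the right and rows downward; lengths in m; the calibration is good to about 2 mm. A picture is of the moment at which its call begins.
- bot.finish_job(): hands the job in, once; it reports no verdict.
The state is a dict: "time": time; "q": joint angles; "joint_vel": joint speeds; "joint_torque": joint torques, N m; "tool_pos": TCP position; "tcp_rot": TCP orientation; "wrist_force": force on the tool from outside, world axes, zero at the start; "torque": the same for the moment, N m; "width": opening from 0.0 (shut) to 1.0 (fully open).
Only numpy, scipy, OpenCV 4.12 (cv2) and the standard library are available. Lean on these libraries where they do the work, as an engineer would, in place of code of your own. Each camera call takes 0.05 s, during which the arm holds its last target.

## Working session

There is one attempt and no reset: what is moved stays moved. The work goes in short steps, Python scripts to look and compute and a tool call to move; the robot and the scene stay as the last step left them, time stands still between calls to the robot, and variables do not carry over. Pictures are saved under pics/ and viewed, and the job is handed in when it is done.

Besides the shell and the picture viewer there is one more tool, called after "Request:" by a JSON object that holds its "method" and its "body", one argument or row to a line. arm_command: Moves the arm, as the interface text tells. Its arguments: {"type":"object","properties":{"rows":{"type":"array","items":{"type":"object","properties":{"delta_rot":{"type":"array","items":{"type":"number"}},"xyz":{"type":"array","items":{"type":"number"}},"gripper":{"type":"number"}}}},"force":{"type":"number"}},"required":["rows"]}

```bash
ls; mkdir -p pics
python3 - <<'E'
from workcell import bot, read_camera
import cv2,numpy as np
for n in("side","top"):
    c=read_camera(n); cv2.imwrite(f"pics/{n}0.png",c["pixels"][:,:,::-1]); np.savez(f"/tmp/{n}0.npz",**c)
    print(n,c["intrinsics"].tolist(),np.round(c["camera_from_world"],3).tolist(),{k:v for k,v in c.items() if k not in("pixels","range_z","intrinsics","camera_from_world")})
print(bot.read_state(),bot.grip_point_offset)
E
```

```text
pics
side [[435.1442659124471, 0.0, 274.8452523380874], [0.0, 435.1442659124471, 207.1461325412821], [0.0, 0.0, 1.0]] [[0.951, -0.309, 0.005, -0.495], [0.222, 0.694, 0.685, -0.235], [-0.215, -0.65, 0.729, -0.758], [0.0, 0.0, 0.0, 1.0]] {}
top [[525.6667413640257, 0.0, 293.0354664415685], [0.0, 525.6667413640257, 215.3396537373483], [0.0, 0.0, 1.0]] [[0.017, -1.0, -0.001, 0.055], [0.987, 0.017, 0.162, -0.546], [-0.162, -0.004, 0.987, -1.232], [0.0, 0.0, 0.0, 1.0]] {}
{'time': 0.1, 'q': array([-1.22190220e+00,  2.64652827e-01,  1.60524493e+00,  3.26306277e-06,
        1.27369799e+00, -3.69136627e-02]), 'joint_vel': array([-1.19463260e-04,  1.59673247e-04, -4.18688526e-03, -4.12672487e-05,
        3.05833389e-04,  1.31443654e-03]), 'joint_torque': array([-4.66492529e-04, -5.16709507e+01, -3.68589771e+01, -1.04251756e-04,
        6.30333525e-03, -4.30911200e-06]), 'tool_pos': array([ 0.2537562 , -0.62472163,  0.20669936]), 'tcp_rot': array([-2.60512744e+00,  1.75370627e+00,  2.53967434e-03]), 'wrist_force': array([ 0.17785474, -1.23784459,  0.12448809]), 'torque': array([-0.00335728,  0.01208383,  0.00454244]), 'width': 0.9996417237366376} 0.0187
```

View pics/side0.png

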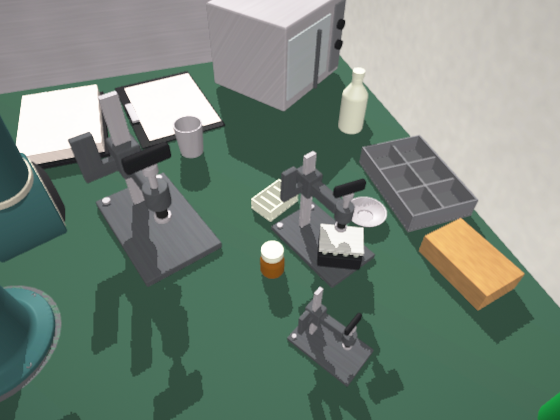

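View pics/top0.png

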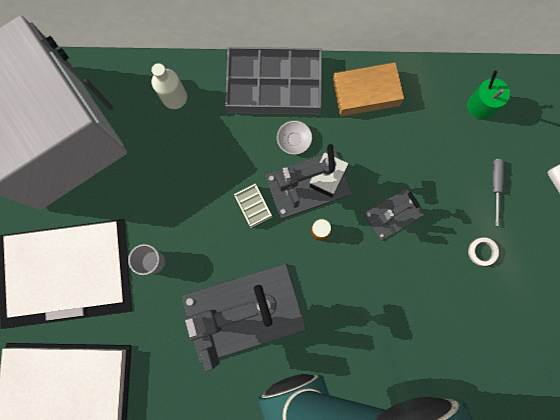

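Three clamps are visible. The large one is at side (155,210) / top (245,315), the middle one at side (322,220) / top (308,185), and the small one at side (330,335) / top (395,213). The middle one fits: it is middle-sized, has the rack with its cover under the foot, and has the dish, jar and slide box beside it. I'll confirm this with an enlarged crop.

```bash
cat > h.py <<'E'
import numpy as np,cv2
def cloud(c):
    d=c["range_z"];K=c["intrinsics"];T=c["camera_from_world"]
    v,u=np.mgrid[:d.shape[0],:d.shape[1]]
    P=np.stack([(u-K[0,2])/K[0,0]*d,-(v-K[1,2])/K[1,1]*d,-d],-1)
    R,t=T[:3,:3],T[:3,3]
    W=(P-t)@R
    W[d<=0]=np.nan
    return W
def ray(c,u,v):
    K=c["intrinsics"];T=c["camera_from_world"];R,t=T[:3,:3],T[:3,3]
    return -R.T@t, R.T@np.array([(u-K[0,2])/K[0,0],-(v-K[1,2])/K[1,1],-1.])
def onplane(c,u,v,z):
    o,d=ray(c,u,v); return o+d*(z-o[2])/d[2]
def tri(c1,p1,c2,p2):
    o1,d1=ray(c1,*p1);o2,d2=ray(c2,*p2)
    s=np.linalg.lstsq(np.stack([d1,-d2],1),o2-o1,rcond=None)[0]
    a,b=o1+s[0]*d1,o2+s[1]*d2
    return (a+b)/2,np.linalg.norm(a-b)
E
python3 - <<'E'
import numpy as np,cv2
from h import *
S=np.load("/tmp/side0.npz");T=np.load("/tmp/top0.npz")
a=cv2.resize(S["pixels"][140:290,245:395],(600,600),interpolation=cv2.INTER_CUBIC)
b=cv2.resize(T["pixels"][135:225,255:365],(733,600),interpolation=cv2.INTER_CUBIC)
cv2.imwrite("pics/cs.png",a[:,:,::-1]);cv2.imwrite("pics/ct.png",b[:,:,::-1])
for n,c in(("s",S),("t",T)):
    W=cloud(c); print(n,np.isnan(W).mean(), np.nanpercentile(W[...,2],[1,10,50]))
E
```

```text
s 0.004060374149659864 [-0.27142703 -0.09289062  0.00031489]
t 0.004417517006802721 [-0.45305452 -0.20069385  0.00132789]
```

View pics/cs.png

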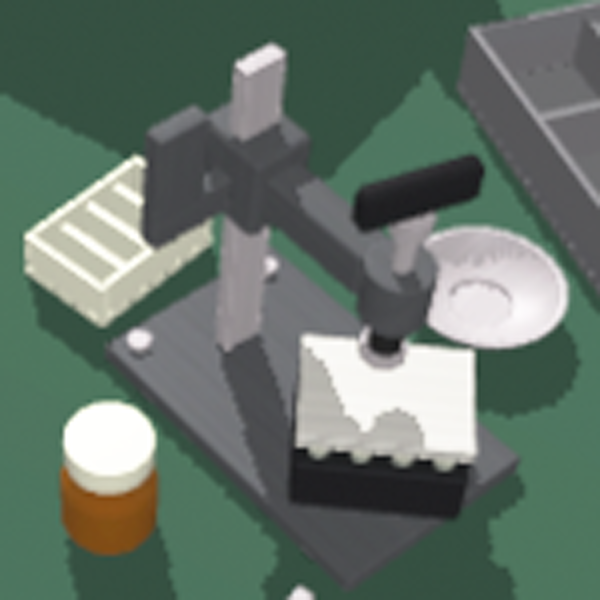

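View pics/ct.png

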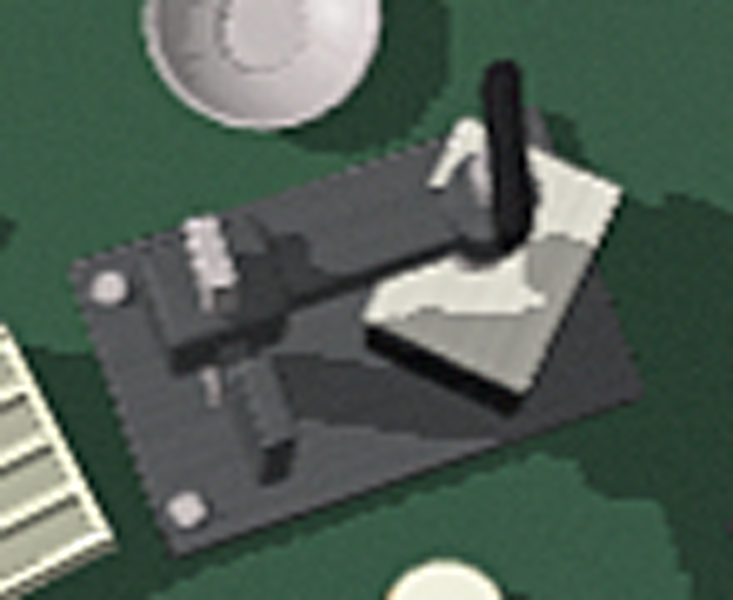

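The crops confirm it: middle clamp, with the tube rack and white-lit cover under its foot. The tab is at side crop (175,175) and the handle at side crop (420,190) / top crop (508,155). Next I'll measure both.

Run:
```python
import numpy as np,cv2
from h import *
S=np.load("/tmp/side0.npz");T=np.load("/tmp/top0.npz")
WS,WT=cloud(S),cloud(T)
# bar top via top-cam/side-cam cloud: region points with z near max
def box(W,r): 
    u0,v0,u1,v1=r; return W[v0:v1,u0:u1].reshape(-1,3)
for n,W,r in(("S",WS,(240,140,400,295)),("T",WT,(258,140,362,222))):
    P=box(W,r);P=P[np.isfinite(P).all(1)]
    h,e=np.histogram(P[:,2],bins=np.arange(-.01,.24,.005))
    print(n,[(round(x*1000),int(k)) for x,k in zip(e,h) if k])
# plate rectangle: z in 8..16mm in both
from functools import reduce
allp=np.vstack([box(WS,(255,190,385,290)),box(WT,(258,140,362,222))])
P=allp[np.abs(allp[:,2]-.012)<.004]
rc=cv2.minAreaRect((P[:,:2]*1000).astype(np.float32));print("plate",rc,cv2.boxPoints(rc))
```

```text
S [(-10, 14), (-5, 9595), (0, 3954), (5, 1078), (10, 2412), (15, 640), (20, 549), (25, 499), (30, 334), (35, 348), (40, 419), (45, 379), (50, 87), (55, 64), (60, 400), (65, 1122), (70, 26), (75, 16), (80, 24), (85, 27), (90, 59), (95, 33), (100, 21), (105, 11), (110, 2), (115, 25), (120, 70), (125, 133), (130, 155), (135, 177), (140, 173), (145, 413), (150, 197), (155, 90), (160, 238), (165, 57), (170, 61), (175, 74), (180, 85), (185, 97), (190, 169), (195, 96), (200, 136), (205, 150)]
T [(-10, 116), (-5, 1860), (0, 2170), (5, 675), (10, 1196), (15, 383), (20, 95), (25, 92), (30, 48), (35, 12), (40, 27), (45, 26), (50, 3), (55, 4), (60, 101), (65, 403), (70, 122), (80, 1), (90, 5), (95, 2), (115, 7), (120, 13), (125, 22), (130, 29), (135, 41), (140, 48), (145, 199), (150, 162), (155, 37), (160, 165), (165, 64), (170, 8), (175, 9), (180, 17), (185, 22), (190, 69), (195, 28), (200, 67), (205, 128), (210, 13)]
plate ((644.1495971679688, 41.79772186279297), (256.9266662597656, 294.9456787109375), 72.55330657958984) [[ 464.9454    -36.540756]
 [ 746.32245  -124.97089 ]
 [ 823.35376   120.1362  ]
 [ 541.97675   208.56633 ]]
```

Run:
```python
import numpy as np,cv2
from h import *
S=np.load("/tmp/side0.npz");T=np.load("/tmp/top0.npz")
def crop(c,r):
    u0,v0,u1,v1=r;return cloud(c)[v0:v1,u0:u1].reshape(-1,3)*1000,c["pixels"][v0:v1,u0:u1].reshape(-1,3).astype(int)
rS=(245,140,395,290);rT=(258,140,362,222)
for n,c,r in(("S",S,rS),("T",T,rT)):
    P,C=crop(c,r); g=C.sum(1); z=P[:,2]; sat=C.max(1)-C.min(1)
    # neutral-coloured plate
    m=(np.abs(z-12)<3.5)&(sat<14)&(g<330)
    u0,v0,u1,v1=r;M=m.reshape(v1-v0,u1-u0).astype(np.uint8)
    M=cv2.morphologyEx(M,cv2.MORPH_OPEN,np.ones((2,2),np.uint8))
    nl,L,st,_=cv2.connectedComponentsWithStats(M,connectivity=8);
    rc=cv2.minAreaRect(P[M.ravel()>0][:,:2].astype(np.float32)); print(n,"plate",rc, st[1:,4])
    m=(z>196)&(g>300); q=P[m]; print(" bartop",len(q),np.median(q,0), cv2.minAreaRect(q[:,:2].astype(np.float32)))
    m=(z>150)&(g<110)
    q=P[m]; print(" handle",len(q),q.mean(0),np.percentile(q,[2,50,98],axis=0),cv2.minAreaRect(q[:,:2].astype(np.float32)))
    m=(z>55)&(z<80)&(g>330); q=P[m]; print(" cover",len(q),np.median(q,0),cv2.minAreaRect(q[:,:2].astype(np.float32)))
```

```text
S plate ((748.509033203125, 78.9423828125), (390.81646728515625, 193.21652221679688), 24.53570556640625) [ 15  12   8   8   4   4  10   2   8  11   4   8  11   4 897   4   6   4
   7  18   8  29   7]
 bartop 82 [610.59426106  76.79163535 202.48487528] ((611.006103515625, 78.72270965576172), (24.45402717590332, 10.852641105651855), 18.207048416137695)
 handle 213 [645.09373736 -21.86489963 199.99147151] [[618.40537837 -25.18151905 191.71125749]
 [644.32888554 -21.94058598 200.44826571]
 [674.03298707 -18.56501041 206.93486958]] ((646.5668334960938, -21.525419235229492), (58.09841537475586, 6.901234149932861), 3.7045741081237793)
 cover 1624 [628.98092719 -18.36868196  66.34435199] ((600.743408203125, 18.29790496826172), (131.82284545898438, 200.60098266601562), 76.07290649414062)
T plate ((629.8245849609375, 24.52295684814453), (118.05450439453125, 190.93495178222656), 20.138721466064453) [ 10  20  47  12   6   9  32   4 114   4 481 327   4   4   6]
 bartop 61 [614.85996786  78.18667371 204.05436606] ((621.576416015625, 28.998695373535156), (29.377099990844727, 113.33013916015625), 13.078023910522461)
 handle 133 [641.28631285 -10.39070899 202.86869174] [[552.90993174 -22.60016654 151.89687392]
 [643.98533272 -15.90657392 206.67857662]
 [674.63850638  64.55210987 211.33608495]] ((613.9033813476562, 21.944175720214844), (50.93394470214844, 140.10980224609375), 40.72098922729492)
 cover 604 [633.21171503 -25.72115776  67.8202292 ] ((613.7968139648438, -14.451004028320312), (119.39845275878906, 154.04800415039062), 46.651493072509766)
```

Run:
```python
import numpy as np,cv2
from h import *
S=np.load("/tmp/side0.npz");T=np.load("/tmp/top0.npz")
a=np.radians(19.2);ex=np.array([-np.sin(a),np.cos(a)]);ey=np.array([-np.cos(a),-np.sin(a)]);O=np.array([612,77.])
for n,c,r in(("S",S,(245,140,395,290)),("T",T,(258,140,362,222))):
    u0,v0,u1,v1=r;P=cloud(c)[v0:v1,u0:u1].reshape(-1,3)*1000;g=c["pixels"][v0:v1,u0:u1].reshape(-1,3).astype(int).sum(1)
    L=np.c_[(P[:,:2]-O)@ex,(P[:,:2]-O)@ey,P[:,2]]
    def show(nm,m):
        q=L[m]; 
        if len(q): print(n,nm,len(q),np.round(np.percentile(q,[3,50,97],axis=0),1).tolist())
    show("bartop",(np.abs(L[:,0])<25)&(np.abs(L[:,1])<25)&(L[:,2]>200))
    show("tab",(np.abs(L[:,0])<25)&(L[:,1]>33)&(L[:,1]<75)&(L[:,2]>80))
    show("tabtop",(np.abs(L[:,0])<25)&(L[:,1]>33)&(L[:,1]<75)&(L[:,2]>155))
    h=(L[:,0]<-60)&(L[:,2]>180); show("handle",h)
    ht=(L[:,0]<-60)&(L[:,2]>205); show("handletop",ht)
    w=P[h];print("  world mean",w.mean(0),cv2.minAreaRect(w[:,:2].astype(np.float32)))
    w=P[ht];print("  world top mean",w.mean(0),cv2.minAreaRect(w[:,:2].astype(np.float32)))
    show("arm",(L[:,0]<-25)&(L[:,0]>-80)&(abs(L[:,1])<20)&(L[:,2]>90)&(L[:,2]<180))
    show("cyl/nut",(L[:,0]<-80)&(L[:,0]>-130)&(abs(L[:,1])<25)&(L[:,2]>80)&(L[:,2]<180))
    show("foot?",(abs(L[:,0]+100)<16)&(abs(L[:,1])<16)&(L[:,2]>72)&(L[:,2]<125))
    show("cover",(L[:,0]<-40)&(L[:,2]>58)&(L[:,2]<75)&(g>330))
```

```text
S bartop 60 [[-3.0, -11.3, 200.5], [0.7, 0.7, 203.0], [6.1, 11.5, 204.8]]
S tab 482 [[-6.9, 35.7, 125.0], [-4.3, 53.2, 164.0], [3.9, 64.8, 193.8]]
S tabtop 298 [[-7.0, 36.4, 156.3], [-5.0, 53.2, 179.8], [3.9, 64.8, 194.0]]
S handle 418 [[-111.2, -27.1, 183.2], [-103.3, 1.1, 201.5], [-92.2, 26.2, 208.2]]
S handletop 150 [[-108.9, -28.2, 205.1], [-100.3, 0.5, 206.8], [-91.4, 24.6, 208.6]]
  world mean [645.16792301 -20.38551308 199.26333858] ((647.0723266601562, -18.4704532623291), (60.263877868652344, 14.342955589294434), 6.209913730621338)
  world top mean [645.06728021 -17.90968061 206.75628159] ((647.10205078125, -17.264419555664062), (57.7368278503418, 12.327424049377441), 5.442334175109863)
S arm 417 [[-78.7, -10.2, 126.4], [-51.5, 7.4, 147.4], [-26.6, 10.1, 150.7]]
S cyl/nut 544 [[-113.9, -12.9, 92.3], [-102.3, 4.5, 143.4], [-81.9, 13.9, 176.3]]
S foot? 133 [[-113.1, -8.9, 89.3], [-101.8, 4.5, 98.0], [-88.0, 13.8, 123.9]]
S cover 1391 [[-145.8, -38.8, 60.8], [-102.2, 9.2, 66.6], [-44.2, 134.9, 68.8]]
T bartop 54 [[-2.8, -12.8, 200.7], [1.9, -1.4, 204.2], [6.6, 11.3, 208.0]]
T ta
[... 237 characters left out ...]
122 [[-110.3, -29.5, 205.3], [-100.2, -2.5, 207.9], [-91.3, 23.4, 211.3]]
  world mean [645.53930997 -15.84364227 204.05471395] ((647.538330078125, -14.718944549560547), (60.36879348754883, 17.057077407836914), 4.920607089996338)
  world top mean [647.97240705 -16.84786219 207.94339421] ((647.2332153320312, -16.821496963500977), (58.29732131958008, 11.354302406311035), 5.13803243637085)
T arm 273 [[-78.6, -11.6, 131.3], [-52.3, 0.8, 148.8], [-26.5, 9.7, 153.5]]
T cyl/nut 115 [[-113.2, -16.0, 93.4], [-89.7, 2.4, 149.2], [-81.3, 13.4, 155.3]]
T foot? 17 [[-107.3, 3.3, 72.3], [-92.3, 8.6, 92.0], [-85.7, 14.3, 124.5]]
T cover 601 [[-146.0, -41.1, 62.9], [-102.1, 9.8, 67.8], [-55.7, 100.7, 72.6]]
```

Each measured point agrees with the spec: the plate is 118×191 mm, the bar top is at 204 mm, the tab is at clamp (0,50) with its top near 193, the handle is 100 mm from the bar with its top near 207, and the cover top is near 67. Next is a check of obstacle heights along the path and the move numbers.

```bash
cat > mv.py <<'E'
import numpy as np
from scipy.spatial.transform import Rotation as R
from workcell import bot
def plan(p,theta_deg):
    s=bot.read_state();Rm=R.from_rotvec(s["tcp_rot"]).as_matrix()
    th=np.degrees(np.arctan2(Rm[1,0],Rm[0,0])); dz=(th-theta_deg+180)%360-180
    print("t",round(s["time"],2),"pos",np.round(s["tool_pos"],4),"theta",round(th,2),"toolz",np.round(Rm[:,2],4),"F",np.round(s["wrist_force"],2),"T",np.round(s["torque"],3),"w",round(s["width"],3),"q",np.round(s["q"],2))
    print("shift in tool axes mm",np.round(Rm.T@(np.array(p)-s["tool_pos"])*1000,1),"turn about tool z rad",round(np.radians(dz),4))
E
python3 - <<'E'
import numpy as np
from h import *
from mv import plan
for n in("side","top"):
    c=np.load(f"/tmp/{n}0.npz");W=cloud(c).reshape(-1,3);W=W[np.isfinite(W).all(1)]
    for x in np.arange(.2,.9,.1):
        print(n,round(x,1),[int(1000*np.max(q)) if len(q:=W[(abs(W[:,0]-x)<.05)&(abs(W[:,1]-y)<.05)][:,2]) else None for y in np.arange(-.5,.41,.1)])
plan([.565,.0605,.26],109)
E
```

```text
side 0.2 [None, None, None, 3, 3, 420, 327, 225, 24, 14]
side 0.3 [None, None, None, 4, 3, 19, 251, 286, 286, 1]
side 0.4 [None, None, 2, 3, 3, 4, 251, 19, 19, 85]
side 0.5 [None, None, 3, 138, 135, 67, 160, 31, 3, 86]
side 0.6 [None, None, 10, 121, 69, 208, 204, 32, 4, 3]
side 0.7 [None, 2, 5, 3, 69, 208, 22, 2, 2, 2]
side 0.8 [None, 73, 3, 52, 52, 51, 51, 50, 106, 170]
top 0.2 [10, 11, 9, 9, 794, 776, 410, 228, 23, 19]
top 0.3 [9, 10, 8, 9, 8, 23, 255, 291, 291, 9]
top 0.4 [9, 23, 9, 9, 7, 9, 254, 24, 24, 91]
top 0.5 [11, 25, 8, 140, 91, 71, 36, 35, 9, 90]
top 0.6 [31, 30, 12, 124, 73, 211, 209, 36, 9, 8]
top 0.7 [32, 31, 8, 9, 72, 213, 29, 10, 7, 9]
top 0.8 [95, 167, 8, 54, 57, 55, 55, 57, 113, 177]
t 0.1 pos [ 0.2538 -0.6247  0.2067] theta -67.89 toolz [-7.0e-04  1.9e-03 -1.0e+00] F [ 0.18 -1.24  0.12] T [-0.003  0.012  0.005] w 1.0 q [-1.22  0.26  1.61  0.    1.27 -0.04]
shift in tool axes mm [-517.8 -546.2  -52.2] turn about tool z rad -3.0874
```

The path is clear at 0.26 m. The highest thing near it is the big clamp, at up to 0.29 m but 16 cm away. I'll translate first, then turn.

Request:
{"method": "arm_command", "body": {
  "rows": [
    {"xyz": [-0.027,-0.028,-0.02],"delta_rot": [0,0,0],"gripper": 0},
    {"xyz": [-0.027,-0.028,-0.02],"delta_rot": [0,0,0],"gripper": 0},
    {"xyz": [-0.027,-0.028,-0.02],"delta_rot": [0,0,0],"gripper": 0},
    {"xyz": [-0.03,-0.032,0],"delta_rot": [0,0,0],"gripper": 0},
    {"xyz": [-0.03,-0.032,0],"delta_rot": [0,0,0],"gripper": 0},
    {"xyz": [-0.03,-0.032,0],"delta_rot": [0,0,0],"gripper": 0},
    {"xyz": [-0.03,-0.032,0],"delta_rot": [0,0,0],"gripper": 0},
    {"xyz": [-0.03,-0.032,0],"delta_rot": [0,0,0],"gripper": 0},
    {"xyz": [-0.03,-0.032,0],"delta_rot": [0,0,0],"gripper": 0},
    {"xyz": [-0.03,-0.032,0],"delta_rot": [0,0,0],"gripper": 0}
  ]
}}

```text
time: 1.1
tool_pos: [0.43, -0.2381, 0.2675]
tcp_rot: [-2.606, 1.755, 0.001]
wrist_force: [1.5, -0.6, 0.5]
width: -0.002
```

```bash
python3 -c "
from mv import plan
plan([.565,.0605,.26],109)"
```

```text
t 1.1 pos [ 0.43   -0.2381  0.2675] theta -67.91 toolz [-3.e-04  2.e-04 -1.e+00] F [ 1.46 -0.6   0.47] T [-0.009 -0.038 -0.072] w -0.002 q [-0.56 -0.12  1.91  0.    1.36  0.63]
shift in tool axes mm [-225.9 -237.4    7.5] turn about tool z rad -3.0877
```

Request:
{"method": "arm_command", "body": {
  "rows": [
    {"xyz": [-0.032,-0.034,0],"delta_rot": [0,0,0],"gripper": 0},
    {"xyz": [-0.032,-0.034,0],"delta_rot": [0,0,0],"gripper": 0},
    {"xyz": [-0.032,-0.034,0],"delta_rot": [0,0,0],"gripper": 0},
    {"xyz": [-0.032,-0.034,0],"delta_rot": [0,0,0],"gripper": 0},
    {"xyz": [-0.032,-0.034,0],"delta_rot": [0,0,0],"gripper": 0},
    {"xyz": [-0.032,-0.034,0],"delta_rot": [0,0,0],"gripper": 0},
    {"xyz": [-0.032,-0.034,0],"delta_rot": [0,0,0],"gripper": 0},
    {"xyz": [0,0,0],"delta_rot": [0,0,-0.147],"gripper": 0},
    {"xyz": [0,0,0],"delta_rot": [0,0,-0.147],"gripper": 0},
    {"xyz": [0,0,0],"delta_rot": [0,0,-0.147],"gripper": 0},
    {"xyz": [0,0,0],"delta_rot": [0,0,-0.147],"gripper": 0},
    {"xyz": [0,0,0],"delta_rot": [0,0,-0.147],"gripper": 0}
  ]
}}

```text
time: 2.3
tool_pos: [0.5657, 0.0574, 0.2671]
tcp_rot: [3.064, -0.691, -0.002]
wrist_force: [-0.2, 0.3, 0.3]
width: 0.002
```

Request:
{"method": "arm_command", "body": {
  "rows": [
    {"xyz": [0,0,0],"delta_rot": [0,0,-0.147],"gripper": 0},
    {"xyz": [0,0,0],"delta_rot": [0,0,-0.147],"gripper": 0},
    {"xyz": [0,0,0],"delta_rot": [0,0,-0.147],"gripper": 0},
    {"xyz": [0,0,0],"delta_rot": [0,0,-0.147],"gripper": 0},
    {"xyz": [0,0,0],"delta_rot": [0,0,-0.147],"gripper": 0},
    {"xyz": [0,0,0],"delta_rot": [0,0,-0.147],"gripper": 0},
    {"xyz": [0,0,0],"delta_rot": [0,0,-0.147],"gripper": 0},
    {"xyz": [0,0,0],"delta_rot": [0,0,-0.147],"gripper": 0},
    {"xyz": [0,0,0],"delta_rot": [0,0,-0.147],"gripper": 0},
    {"xyz": [0,0,0],"delta_rot": [0,0,-0.147],"gripper": 0},
    {"xyz": [0,0,0],"delta_rot": [0,0,-0.147],"gripper": 0},
    {"xyz": [0,0,0],"delta_rot": [0,0,-0.147],"gripper": 0}
  ]
}}

```text
time: 3.5
tool_pos: [0.5657, 0.0572, 0.2672]
tcp_rot: [-2.481, -1.926, 0.002]
wrist_force: [-0.0, 0.1, 0.3]
width: 0.003
```

Request:
{"method": "arm_command", "body": {
  "rows": [
    {"xyz": [0,0,0],"delta_rot": [0,0,-0.147],"gripper": 0},
    {"xyz": [0,0,0],"delta_rot": [0,0,-0.147],"gripper": 0},
    {"xyz": [0,0,0],"delta_rot": [0,0,-0.147],"gripper": 0},
    {"xyz": [0,0,0],"delta_rot": [0,0,-0.147],"gripper": 0},
    {"xyz": [0,0,0],"delta_rot": [0,0,0],"gripper": 0}
  ]
}}

```text
time: 4.0
tool_pos: [0.5657, 0.0572, 0.2673]
tcp_rot: [-1.824, -2.557, 0.001]
wrist_force: [-0.2, 0.2, -1.1]
width: 0.001
```

Run:
```python
from mv import plan
plan([.565,.0605,.20],109.2)
from workcell import read_camera
import cv2,numpy as np
for n,(u0,v0,u1,v1) in dict(side=(225,100,395,290),top=(240,120,370,240)).items():
    c=read_camera(n);np.savez(f"/tmp/{n}1.npz",**c)
    cv2.imwrite(f"pics/{n}1.png",cv2.resize(c["pixels"][v0:v1,u0:u1,::-1],None,fx=3,fy=3,interpolation=cv2.INTER_CUBIC))
```

```text
t 4.0 pos [0.5657 0.0572 0.2673] theta 109.0 toolz [-0.0011 -0.     -1.    ] F [-0.17  0.23 -1.12] T [-0.044 -0.04  -0.042] w 0.001 q [ 0.06  0.03  1.76  0.    1.35 -1.85]
shift in tool axes mm [ 3.3  0.5 67.3] turn about tool z rad -0.0035
```

View pics/side1.png

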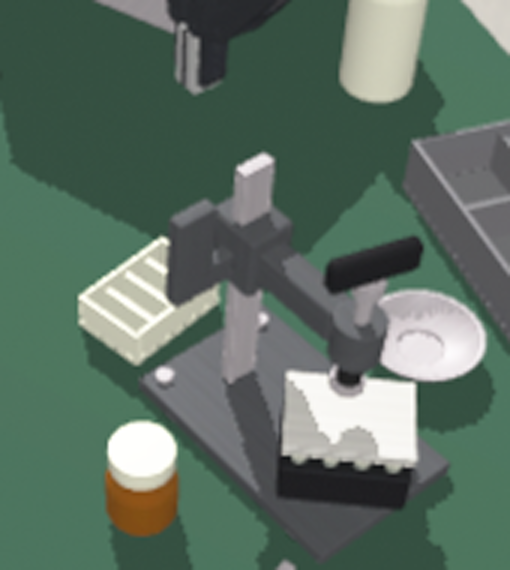

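The closed fingers hang above the tab (crop 200,85), and the scene is unchanged. I'll descend to just above the tab top at z ≈ 0.193.

Request:
{"method": "arm_command", "body": {
  "rows": [
    {"xyz": [0.003,0,0.022],"delta_rot": [0,0,0],"gripper": 0},
    {"xyz": [0,0,0.022],"delta_rot": [0,0,0],"gripper": 0},
    {"xyz": [0,0,0.02],"delta_rot": [0,0,0],"gripper": 0},
    {"xyz": [0,0,0],"delta_rot": [0,0,0],"gripper": 0}
  ]
}}

```text
time: 4.5
tool_pos: [0.5624, 0.0599, 0.2001]
tcp_rot: [-1.825, -2.551, 0.007]
wrist_force: [0.7, -0.1, -0.1]
width: -0.006
```

Run:
```python
from mv import plan
plan([.565,.0605,.193],109.2)
from workcell import read_camera
import cv2,numpy as np
from h import *
ims=[]
for n,(u0,v0,u1,v1) in dict(side=(255,120,355,220),top=(260,150,360,250)).items():
    c=read_camera(n)
    ims.append(cv2.resize(c["pixels"][v0:v1,u0:u1,::-1],None,fx=4,fy=4,interpolation=cv2.INTER_CUBIC))
cv2.imwrite(f"pics/two2.png",np.hstack(ims))
```

```text
t 4.5 pos [0.5624 0.0599 0.2001] theta 108.84 toolz [-6.9e-03 -4.0e-04 -1.0e+00] F [ 0.66 -0.08 -0.14] T [ 0.009  0.003 -0.008] w -0.006 q [ 0.06  0.07  1.85  0.    1.24 -1.84]
shift in tool axes mm [-0.3  2.7  7.1] turn about tool z rad -0.0063
```

View pics/two2.png

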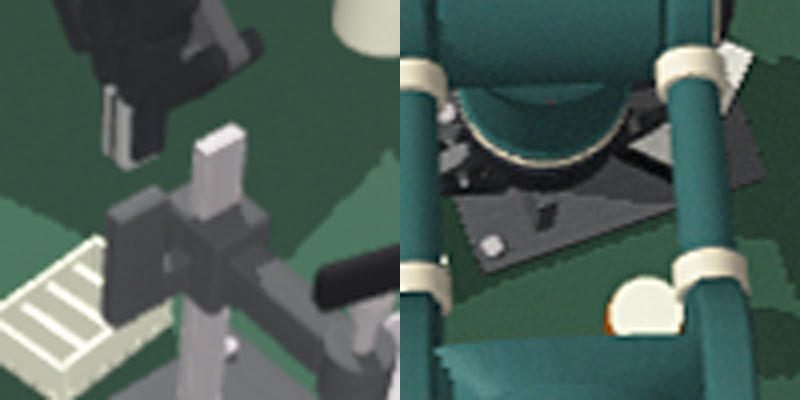

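Run:
```python
from mv import plan
plan([.565,.0605,.193],109.2)
from workcell import read_camera,bot
import numpy as np
from h import *
c=read_camera("side")
def proj(p):
    q=c["camera_from_world"]@np.append(p,1);K=c["intrinsics"];return K[0,2]+K[0,0]*q[0]/-q[2],K[1,2]-K[1,1]*q[1]/-q[2]
for p in([.5651,.0602,.193],bot.read_state()["tool_pos"]):
    u,v=proj(np.array(p)); print(p,"px",u,v,"crop",(u-255)*4,(v-120)*4)
W=cloud(c)*1000
for (x,y) in((130,160),(120,150),(113,150),(125,170),(140,165),(137,196),(150,192)):
    print(x,y,np.round(W[int(120+y/4),int(255+x/4)],1),c["pixels"][int(120+y/4),int(255+x/4)])
```

```text
t 4.6 pos [0.5648 0.06   0.2038] theta 108.89 toolz [-1.e-03 -1.e-04 -1.e+00] F [ 0.46 -0.17  0.09] T [ 0.    -0.047  0.034] w 0.001 q [ 0.06  0.07  1.84 -0.    1.24 -1.84]
shift in tool axes mm [ 0.4  0.3 10.8] turn about tool z rad -0.0054
[0.5651, 0.0602, 0.193] px 288.4044008050662 170.8826680985903 crop 133.61760322026475 203.5306723943612
[0.56561523 0.06008873 0.20478476] px 288.8854052050162 165.8939790464432 crop 135.54162082006474 183.57591618577283
130 160 [558.4  51.1 227.7] [116 123 118]
120 150 [555.3  53.1 233.5] [127 127 127]
113 150 [552.8  56.3 231.6] [57 74 64]
125 170 [646.7 295.9  -1.7] [54 81 66]
140 165 [ 6.57e+02  2.95e+02 -3.00e-01] [54 81 66]
137 196 [567.9  64.9 192.8] [123 125 128]
150 192 [574.1  66.2 192.4] [122 124 127]
```

Run:
```python
from mv import plan
from workcell import read_camera,bot
import numpy as np,cv2
from h import *
plan([.565,.0605,.193],109.2)
c=read_camera("side")
cv2.imwrite("pics/s3.png",cv2.resize(c["pixels"][120:200,255:335,::-1],None,fx=7,fy=7,interpolation=cv2.INTER_NEAREST))
W=cloud(c)[125:165,275:305].reshape(-1,3)*1000
m=(W[:,2]>190)&(W[:,2]<250)&(abs(W[:,0]-565)<30)&(abs(W[:,1]-60)<30)
q=W[m];i=np.argsort(q[:,2])[:25];print(np.round(q[i],1).tolist())
```

```text
t 4.65 pos [0.5656 0.0601 0.2048] theta 108.91 toolz [ 0.001  0.    -1.   ] F [-0.09 -0.85  0.28] T [-0.034 -0.037  0.003] w -0.0 q [ 0.06  0.07  1.84 -0.    1.24 -1.84]
shift in tool axes mm [ 0.6 -0.5 11.8] turn about tool z rad -0.0051
[[575.0, 57.0, 227.6], [560.5, 52.2, 228.5], [558.6, 52.0, 229.1], [566.0, 52.4, 229.1], [561.8, 50.7, 229.4], [570.1, 53.5, 229.4], [562.5, 52.9, 229.6], [556.7, 51.6, 229.9], [555.3, 53.0, 231.4], [559.9, 50.8, 232.0], [558.2, 51.1, 232.2], [554.1, 54.8, 232.4], [553.2, 57.6, 232.6], [556.4, 50.9, 232.8], [552.2, 60.0, 233.2], [554.6, 56.3, 233.3], [552.7, 61.6, 234.0], [558.2, 51.2, 234.3], [556.6, 51.7, 234.3], [559.8, 50.6, 234.4], [554.9, 52.1, 234.4], [561.3, 49.7, 234.7], [555.5, 54.0, 235.0], [553.1, 57.4, 235.1], [565.9, 47.4, 235.4]]
```

View pics/s3.png

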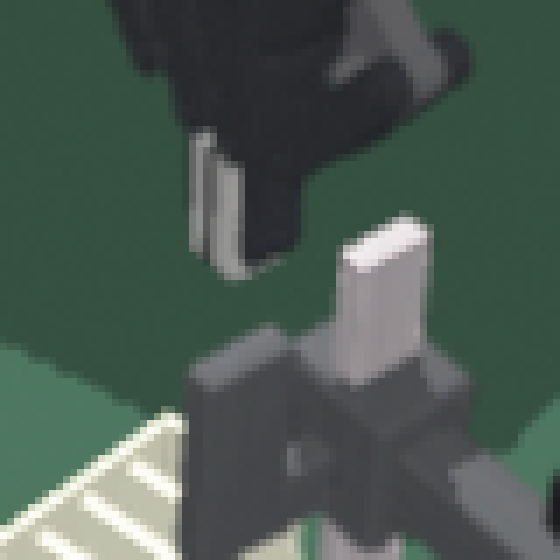

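The image puts the visible fingertip about 20 mm above the reported TCP, so I'll find the tab by force with a guarded descent in small steps.

Request:
{"method": "arm_command", "body": {
  "rows": [
    {"xyz": [0,0,0.005],"delta_rot": [0,0,0],"gripper": 0},
    {"xyz": [0,0,0.002],"delta_rot": [0,0,0],"gripper": 0},
    {"xyz": [0,0,0.001],"delta_rot": [0,0,0],"gripper": 0},
    {"xyz": [0,0,0],"delta_rot": [0,0,0],"gripper": 0}
  ]
}}

```text
time: 5.1
tool_pos: [0.565, 0.06, 0.1958]
tcp_rot: [-1.825, -2.557, 0.0]
wrist_force: [-0.0, -0.9, -1.0]
width: 0.0
```

Request:
{"method": "arm_command", "body": {
  "rows": [
    {"xyz": [0,0,0.001],"delta_rot": [0,0,0],"gripper": 0},
    {"xyz": [0,0,0.001],"delta_rot": [0,0,0],"gripper": 0},
    {"xyz": [0,0,0.001],"delta_rot": [0,0,0],"gripper": 0}
  ]
}}

```text
time: 5.4
tool_pos: [0.5651, 0.0601, 0.1928]
tcp_rot: [1.825, 2.557, 0.0]
wrist_force: [-0.7, 0.5, -0.1]
width: 0.002
```

Request:
{"method": "arm_command", "body": {
  "rows": [
    {"xyz": [0,0,0.001],"delta_rot": [0,0,0],"gripper": 0},
    {"xyz": [0,0,0.001],"delta_rot": [0,0,0],"gripper": 0},
    {"xyz": [0,0,0.001],"delta_rot": [0,0,0],"gripper": 0}
  ]
}}

```text
time: 5.7
tool_pos: [0.5651, 0.0601, 0.1898]
tcp_rot: [-1.825, -2.557, 0.0]
wrist_force: [-0.8, 0.1, 0.2]
width: 0.0
```

Request:
{"method": "arm_command", "body": {
  "rows": [
    {"xyz": [0,0,0.002],"delta_rot": [0,0,0],"gripper": 0},
    {"xyz": [0,0,0.002],"delta_rot": [0,0,0],"gripper": 0},
    {"xyz": [0,0,0.002],"delta_rot": [0,0,0],"gripper": 0}
  ]
}}

```text
time: 6.0
tool_pos: [0.5651, 0.0601, 0.1837]
tcp_rot: [-1.825, -2.557, 0.0]
wrist_force: [-0.1, 1.0, 0.4]
width: 0.002
```

Run:
```python
from mv import plan
from workcell import read_camera,bot
import numpy as np,cv2
plan([.565,.0605,.193],109.2)
c=read_camera("side")
cv2.imwrite("pics/s4.png",cv2.resize(c["pixels"][120:200,255:335,::-1],None,fx=7,fy=7,interpolation=cv2.INTER_NEAREST))
```

```text
t 6.0 pos [0.5651 0.0601 0.1837] theta 108.98 toolz [-1.e-04  0.e+00 -1.e+00] F [-0.09  0.99  0.44] T [0.021 0.016 0.036] w 0.002 q [ 0.06  0.08  1.86  0.    1.2  -1.84]
shift in tool axes mm [ 0.4  0.1 -9.3] turn about tool z rad -0.0039
```

View pics/s4.png

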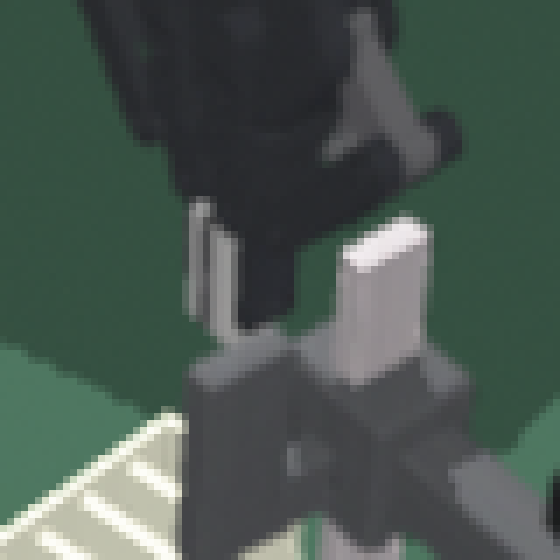

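Request:
{"method": "arm_command", "body": {
  "rows": [
    {"xyz": [0,0,0.001],"delta_rot": [0,0,0],"gripper": 0},
    {"xyz": [0,0,0.001],"delta_rot": [0,0,0],"gripper": 0},
    {"xyz": [0,0,0.001],"delta_rot": [0,0,0],"gripper": 0}
  ]
}}

```text
time: 6.35
tool_pos: [0.5652, 0.06, 0.1809]
tcp_rot: [1.825, 2.557, 0.0]
wrist_force: [1.1, 0.0, 0.2]
width: 0.001
```

Request:
{"method": "arm_command", "body": {
  "rows": [
    {"xyz": [0,0,0.001],"delta_rot": [0,0,0],"gripper": 0},
    {"xyz": [0,0,0.001],"delta_rot": [0,0,0],"gripper": 0},
    {"xyz": [0,0,0.001],"delta_rot": [0,0,0],"gripper": 0}
  ]
}}

```text
time: 6.65
tool_pos: [0.5651, 0.06, 0.1778]
tcp_rot: [1.825, 2.557, 0.0]
wrist_force: [0.5, 0.6, 0.4]
width: 0.002
```

Request:
{"method": "arm_command", "body": {
  "rows": [
    {"xyz": [0,0,0.001],"delta_rot": [0,0,0],"gripper": 0},
    {"xyz": [0,0,0.001],"delta_rot": [0,0,0],"gripper": 0},
    {"xyz": [0,0,0.001],"delta_rot": [0,0,0],"gripper": 0}
  ]
}}

```text
time: 6.95
tool_pos: [0.5651, 0.0601, 0.1748]
tcp_rot: [1.825, 2.557, 0.0]
wrist_force: [0.4, 1.0, 0.0]
width: -0.006
```

Run:
```python
from mv import plan
from workcell import read_camera,bot
import numpy as np,cv2
plan([.565,.0605,.193],109.2)
ims=[]
for n,(u0,v0) in dict(side=(255,130),top=(265,150)).items():
    c=read_camera(n)
    ims.append(cv2.resize(c["pixels"][v0:v0+80,u0:u0+80,::-1],None,fx=5,fy=5,interpolation=cv2.INTER_NEAREST))
cv2.imwrite("pics/s5.png",np.hstack(ims))
```

```text
t 6.95 pos [0.5651 0.0601 0.1748] theta 108.98 toolz [ 1.e-04  0.e+00 -1.e+00] F [0.41 0.95 0.02] T [ 0.008 -0.014  0.012] w -0.006 q [ 0.06  0.09  1.87  0.    1.18 -1.84]
shift in tool axes mm [  0.5   0.  -18.2] turn about tool z rad -0.0039
```

View pics/s5.png

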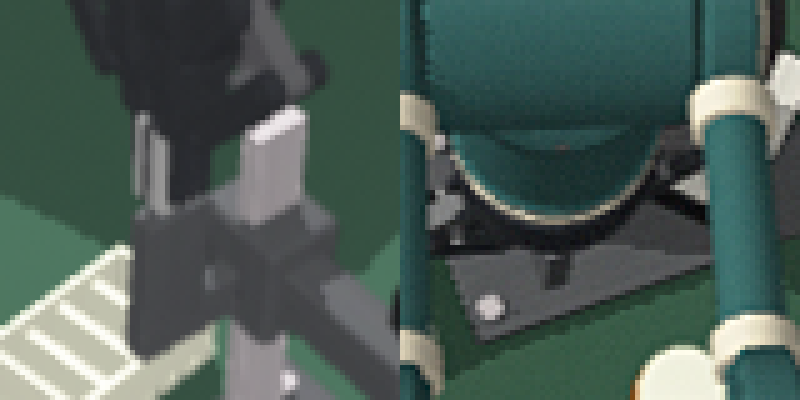

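The tips sit just over the tab's top, centred on it (side crop 180,210). I'll keep going down in 1 mm steps.

Request:
{"method": "arm_command", "body": {
  "rows": [
    {"xyz": [0,0,0.001],"delta_rot": [0,0,0],"gripper": 0},
    {"xyz": [0,0,0.001],"delta_rot": [0,0,0],"gripper": 0}
  ]
}}

```text
time: 7.25
tool_pos: [0.5652, 0.0601, 0.1729]
tcp_rot: [1.825, 2.557, 0.0]
wrist_force: [0.0, -0.2, -0.2]
width: 0.005
```

Request:
{"method": "arm_command", "body": {
  "rows": [
    {"xyz": [0,0,0.001],"delta_rot": [0,0,0],"gripper": 0},
    {"xyz": [0,0,0.001],"delta_rot": [0,0,0],"gripper": 0}
  ]
}}

```text
time: 7.45
tool_pos: [0.5651, 0.0601, 0.1708]
tcp_rot: [-1.825, -2.557, 0.0]
wrist_force: [-0.1, 0.4, 0.2]
width: 0.003
```

Request:
{"method": "arm_command", "body": {
  "rows": [
    {"xyz": [0,0,0.001],"delta_rot": [0,0,0],"gripper": 0},
    {"xyz": [0,0,0.001],"delta_rot": [0,0,0],"gripper": 0}
  ]
}}

```text
time: 7.65
tool_pos: [0.5652, 0.06, 0.17]
tcp_rot: [1.825, 2.557, 0.0]
wrist_force: [-4.4, -0.4, 10.1]
width: 0.001
```

Run:
```python
from mv import plan
from workcell import read_camera,bot
import numpy as np,cv2
plan([.565,.0605,.193],109.2)
c=read_camera("side")
cv2.imwrite("pics/s6.png",cv2.resize(c["pixels"][130:230,255:375,::-1],None,fx=5,fy=5,interpolation=cv2.INTER_NEAREST))
```

```text
t 7.65 pos [0.5652 0.06   0.17  ] theta 108.98 toolz [ 2.e-04 -1.e-04 -1.e+00] F [-4.41 -0.36 10.1 ] T [-0.03   0.659  0.02 ] w 0.001 q [ 0.06  0.09  1.88 -0.    1.17 -1.84]
shift in tool axes mm [  0.5   0.  -23. ] turn about tool z rad -0.0038
```

View pics/s6.png

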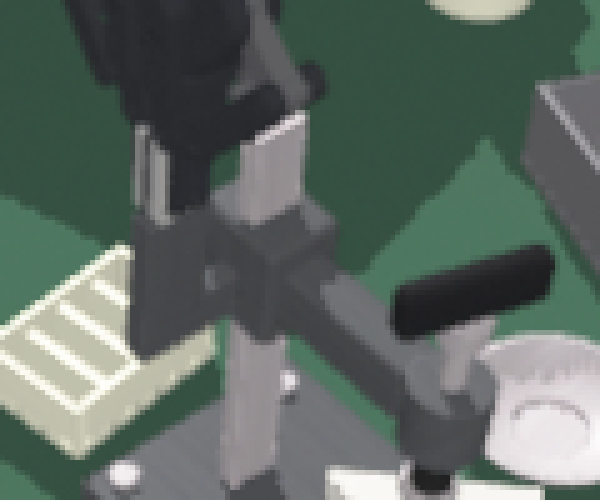

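Contact is at TCP z ≈ 0.170, with +10 N up. Before sliding further I'll check the clearance of the black gripper knuckle above the bar's top (side crop 315,80).

Run:
```python
from workcell import read_camera,bot
import numpy as np
from h import *
c=read_camera("side")
W=cloud(c)*1000
a=np.radians(19.2);ex=np.array([-np.sin(a),np.cos(a)]);ey=np.array([-np.cos(a),-np.sin(a)]);O=np.array([612,77.])
for x,y in((315,75),(310,90),(260,110),(240,120),(205,150),(205,200),(180,205),(155,215),(140,200),(275,122),(170,228)):
    p=W[int(130+y/5),int(255+x/5)];print((x,y),"clamp xyz",np.round(np.r_[(p[:2]-O)@ex,(p[:2]-O)@ey,p[2]],1))
P=W[130:230,255:375].reshape(-1,3);L=np.c_[(P[:,:2]-O)@ex,(P[:,:2]-O)@ey,P[:,2]]
m=(abs(L[:,0])<20)&(L[:,1]>33)&(L[:,1]<70)&(L[:,2]>180)&(L[:,2]<205);print(np.histogram(L[m][:,2],bins=np.arange(180,206,2)))
h=(L[:,0]<-60)&(L[:,0]>-130)&(L[:,2]>180);print("handle",np.percentile(L[h],[3,50,97],axis=0).round(1).tolist())
print(bot.read_state()["wrist_force"])
```

```text
(315, 75) clamp xyz [-60.3  41.5 286. ]
(310, 90) clamp xyz [-61.7  44.4 282.3]
(260, 110) clamp xyz [-58.8  62.3 281.2]
(240, 120) clamp xyz [-51.1  63.4 272.5]
(205, 150) clamp xyz [-34.3  62.8 248.4]
(205, 200) clamp xyz [ -5.7  36.5 191.7]
(180, 205) clamp xyz [-13.9  55.1 205.3]
(155, 215) clamp xyz [ -8.   61.4 199.7]
(140, 200) clamp xyz [  1.4  60.8 199.7]
(275, 122) clamp xyz [-49.9  47.2 263.6]
(170, 228) clamp xyz [ -6.6  53.3 189.5]
(array([12, 10, 14, 12, 14, 14, 12,  2,  6,  8, 10, 10]), array([180, 182, 184, 186, 188, 190, 192, 194, 196, 198, 200, 202, 204]))
handle [[-111.3, -26.7, 183.0], [-102.3, 3.9, 203.2], [-61.0, 57.4, 284.6]]
[-3.03901577  0.05717084  5.66871369]
```

The knuckles are at z ≈ 280 mm, well clear. Now sliding down. The foot-to-cover gap is about 20 mm, so I'll go fast for 12 mm and then in small steps.

Request:
{"method": "arm_command", "body": {
  "rows": [
    {"xyz": [0,0,0.0015],"delta_rot": [0,0,0],"gripper": 0},
    {"xyz": [0,0,0.0015],"delta_rot": [0,0,0],"gripper": 0},
    {"xyz": [0,0,0.0015],"delta_rot": [0,0,0],"gripper": 0},
    {"xyz": [0,0,0.0015],"delta_rot": [0,0,0],"gripper": 0}
  ]
}}

```text
time: 8.15
tool_pos: [0.5652, 0.06, 0.165]
tcp_rot: [1.824, 2.557, 0.001]
wrist_force: [-5.7, -1.3, 10.4]
width: 0.0
```

Request:
{"method": "arm_command", "body": {
  "rows": [
    {"xyz": [0,0,0.0015],"delta_rot": [0,0,0],"gripper": 0},
    {"xyz": [0,0,0.0015],"delta_rot": [0,0,0],"gripper": 0},
    {"xyz": [0,0,0.0015],"delta_rot": [0,0,0],"gripper": 0},
    {"xyz": [0,0,0.0015],"delta_rot": [0,0,0],"gripper": 0}
  ]
}}

```text
time: 8.55
tool_pos: [0.5652, 0.06, 0.159]
tcp_rot: [1.824, 2.557, 0.001]
wrist_force: [-5.0, -0.3, 10.8]
width: -0.002
```

```bash
cat > look.py <<'E'
import sys
from mv import plan
from workcell import read_camera,bot
import numpy as np,cv2
from h import *
plan([.565,.0605,.193],109.2)
c=read_camera("side")
cv2.imwrite(f"pics/{sys.argv[1]}.png",cv2.resize(c["pixels"][130:280,245:395,::-1],None,fx=4,fy=4,interpolation=cv2.INTER_CUBIC))
P=cloud(c)[130:280,245:395].reshape(-1,3)*1000
a=np.radians(19.2);ex=np.array([-np.sin(a),np.cos(a)]);ey=np.array([-np.cos(a),-np.sin(a)]);O=np.array([612,77.])
L=np.c_[(P[:,:2]-O)@ex,(P[:,:2]-O)@ey,P[:,2]]
h=(abs(L[:,0]+100)<20)&(abs(L[:,1])<35)&(L[:,2]>160)&(L[:,2]<215)
print("handle z 50/90/97:",np.percentile(L[h][:,2],[50,90,97]).round(1))
ht=h&(L[:,2]>np.percentile(L[h][:,2],97)-4);w=P[ht];print("top: n",len(w),w.mean(0).round(1),cv2.minAreaRect(w[:,:2].astype(np.float32)))
f=(abs(L[:,0]+100)<18)&(abs(L[:,1])<18)&(L[:,2]>60)&(L[:,2]<110);print("foot zone z hist",np.histogram(L[f][:,2],bins=np.arange(60,112,4))[0])
for nm,x0 in(("arm near",-35),("arm far",-75)):
    m=(abs(L[:,0]-x0)<6)&(abs(L[:,1])<8)&(L[:,2]>100)&(L[:,2]<165); print(nm,np.percentile(L[m][:,2],[75,90]).round(1) if m.any() else None)
E
python3 look.py s7
```

```text
t 8.55 pos [0.5652 0.06   0.159 ] theta 108.98 toolz [ 7.e-04 -1.e-04 -1.e+00] F [-5.   -0.34 10.76] T [-0.031  0.87   0.063] w -0.002 q [ 0.06  0.1   1.89 -0.    1.15 -1.84]
shift in tool axes mm [  0.6  -0.  -34. ] turn about tool z rad -0.0038
handle z 50/90/97: [189.3 195.8 196.5]
top: n 167 [645.9 -18.1 195. ] ((647.1743774414062, -17.429540634155273), (57.673583984375, 11.665610313415527), 6.274214267730713)
foot zone z hist [  0 166  28   0  11  41  16  11  12   1   0   5]
arm near [139.  139.3]
arm far [137.  137.4]
```

View pics/s7.png

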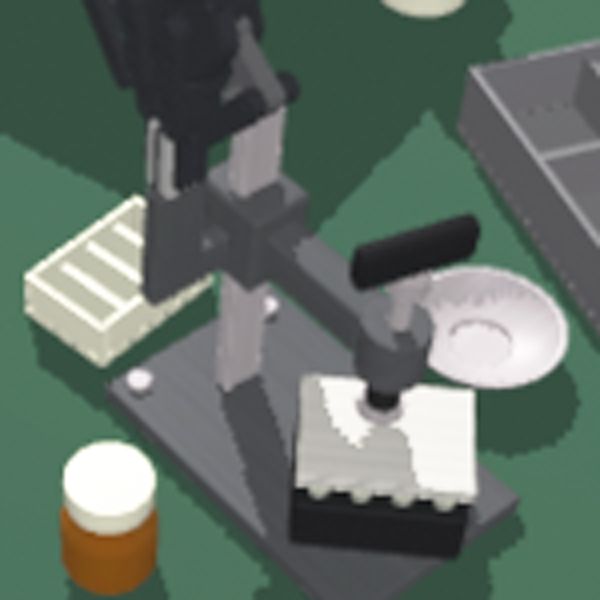

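It slides as expected: the handle came down 12 mm and the foot is about 8 mm above the cover. Continuing.

Request:
{"method": "arm_command", "body": {
  "rows": [
    {"xyz": [0,0,0.001],"delta_rot": [0,0,0],"gripper": 0},
    {"xyz": [0,0,0.001],"delta_rot": [0,0,0],"gripper": 0},
    {"xyz": [0,0,0.001],"delta_rot": [0,0,0],"gripper": 0},
    {"xyz": [0,0,0.001],"delta_rot": [0,0,0],"gripper": 0},
    {"xyz": [0,0,0.001],"delta_rot": [0,0,0],"gripper": 0}
  ]
}}

```text
time: 9.1
tool_pos: [0.5652, 0.06, 0.1539]
tcp_rot: [1.824, 2.557, 0.0]
wrist_force: [-4.1, -0.4, 9.6]
width: 0.003
```

Request:
{"method": "arm_command", "body": {
  "rows": [
    {"xyz": [0,0,0.001],"delta_rot": [0,0,0],"gripper": 0}
  ]
}}

```text
time: 9.2
tool_pos: [0.5652, 0.06, 0.153]
tcp_rot: [1.824, 2.557, 0.0]
wrist_force: [-4.4, -0.6, 9.6]
width: 0.002
```

Request:
{"method": "arm_command", "body": {
  "rows": [
    {"xyz": [0,0,0.001],"delta_rot": [0,0,0],"gripper": 0}
  ]
}}

```text
time: 9.3
tool_pos: [0.5652, 0.06, 0.1519]
tcp_rot: [1.824, 2.557, 0.0]
wrist_force: [-4.9, -0.1, 10.0]
width: -0.001
```

```bash
python3 look.py s8
```

```text
t 9.3 pos [0.5652 0.06   0.1519] theta 108.98 toolz [ 6.e-04 -1.e-04 -1.e+00] F [-4.92 -0.05 10.01] T [-0.044  0.77  -0.003] w -0.001 q [ 0.06  0.11  1.9  -0.    1.14 -1.84]
shift in tool axes mm [  0.5  -0.  -41.1] turn about tool z rad -0.0038
handle z 50/90/97: [182.7 188.9 189.4]
top: n 168 [646.6 -18.4 188. ] ((647.5038452148438, -17.59355354309082), (59.72620391845703, 12.463200569152832), 4.477532863616943)
foot zone z hist [  0 136  40  39  17  12  13   4   0   2  20  22]
arm near [131.6 131.9]
arm far [130.  130.7]
```

Request:
{"method": "arm_command", "body": {
  "rows": [
    {"xyz": [0,0,0.0005],"delta_rot": [0,0,0],"gripper": 0},
    {"xyz": [0,0,0.0005],"delta_rot": [0,0,0],"gripper": 0}
  ]
}}

```text
time: 9.55
tool_pos: [0.5652, 0.06, 0.1509]
tcp_rot: [1.824, 2.557, 0.0]
wrist_force: [-4.1, -0.3, 10.7]
width: -0.002
```

Request:
{"method": "arm_command", "body": {
  "rows": [
    {"xyz": [0,0,0.0005],"delta_rot": [0,0,0],"gripper": 0}
  ]
}}

```text
time: 9.65
tool_pos: [0.5652, 0.06, 0.1504]
tcp_rot: [1.824, 2.557, 0.0]
wrist_force: [-4.9, -0.6, 10.1]
width: -0.002
```

Request:
{"method": "arm_command", "body": {
  "rows": [
    {"xyz": [0,0,0.0005],"delta_rot": [0,0,0],"gripper": 0}
  ]
}}

```text
time: 9.75
tool_pos: [0.5652, 0.06, 0.1499]
tcp_rot: [1.824, 2.557, 0.0]
wrist_force: [-5.2, -0.2, 10.9]
width: -0.0
```

Request:
{"method": "arm_command", "body": {
  "rows": [
    {"xyz": [0,0,0.0005],"delta_rot": [0,0,0],"gripper": 0}
  ]
}}

```text
time: 9.85
tool_pos: [0.5652, 0.06, 0.1494]
tcp_rot: [1.824, 2.557, 0.0]
wrist_force: [-4.8, 0.4, 9.4]
width: 0.003
```

```bash
python3 look.py s9
```

```text
t 9.85 pos [0.5652 0.06   0.1494] theta 108.98 toolz [ 6.e-04 -0.e+00 -1.e+00] F [-4.78  0.44  9.42] T [0.003 0.824 0.046] w 0.003 q [ 0.06  0.11  1.9  -0.    1.13 -1.84]
shift in tool axes mm [  0.5  -0.  -43.6] turn about tool z rad -0.0038
handle z 50/90/97: [181.  186.2 186.9]
top: n 161 [646.7 -18.  185.5] ((646.5101318359375, -17.50888442993164), (58.26673889160156, 13.17214584350586), 4.318655014038086)
foot zone z hist [  1 139  38  40  15   9   9   0   0  13  26  22]
arm near [129.4 129.7]
arm far [127.5 127.9]
```

View pics/s9.png

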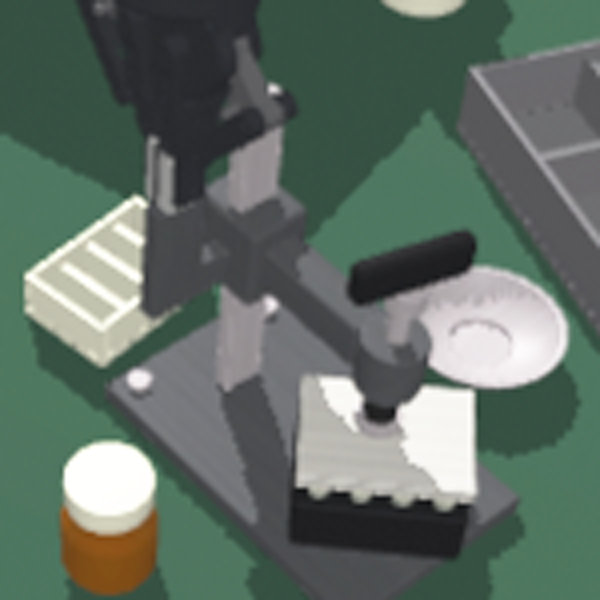

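Request:
{"method": "arm_command", "body": {
  "rows": [
    {"xyz": [0,0,0.0005],"delta_rot": [0,0,0],"gripper": 0}
  ]
}}

```text
time: 10.0
tool_pos: [0.5652, 0.0601, 0.1488]
tcp_rot: [1.825, 2.557, 0.001]
wrist_force: [-4.6, 0.1, 8.6]
width: -0.002
```

Request:
{"method": "arm_command", "body": {
  "rows": [
    {"xyz": [0,0,0.0005],"delta_rot": [0,0,0],"gripper": 0}
  ]
}}

```text
time: 10.1
tool_pos: [0.565, 0.0603, 0.1481]
tcp_rot: [-1.825, -2.557, -0.001]
wrist_force: [-3.9, 0.2, 7.5]
width: -0.001
```

Request:
{"method": "arm_command", "body": {
  "rows": [
    {"xyz": [0,0,0.0005],"delta_rot": [0,0,0],"gripper": 0}
  ]
}}

```text
time: 10.2
tool_pos: [0.565, 0.0605, 0.1473]
tcp_rot: [-1.825, -2.557, -0.001]
wrist_force: [-3.0, 2.4, 6.7]
width: 0.003
```

Request:
{"method": "arm_command", "body": {
  "rows": [
    {"xyz": [0,0,0.0005],"delta_rot": [0,0,0],"gripper": 0}
  ]
}}

```text
time: 10.3
tool_pos: [0.5649, 0.0607, 0.1467]
tcp_rot: [-1.825, -2.556, -0.001]
wrist_force: [-3.8, 1.1, 5.8]
width: -0.001
```

The force is dropping, which suggests the foot has touched and the arm is swinging through its tilt play. I'll check.

```bash
python3 look.py s10
```

```text
t 10.3 pos [0.5649 0.0607 0.1467] theta 108.97 toolz [-2.0e-04  1.2e-03 -1.0e+00] F [-3.77  1.07  5.84] T [ 0.355  0.702 -0.035] w -0.001 q [ 0.06  0.11  1.9   0.    1.13 -1.84]
shift in tool axes mm [ -0.2   0.  -46.3] turn about tool z rad -0.0041
handle z 50/90/97: [180.1 185.2 185.9]
top: n 167 [646.4 -17.3 184.3] ((646.7538452148438, -16.828536987304688), (58.53257751464844, 13.311948776245117), 5.934789657592773)
foot zone z hist [  0 136  37  43  13  11   4   0   3  16  24  29]
arm near [126.9 127.5]
arm far [125.8 126.1]
```

View pics/s10.png

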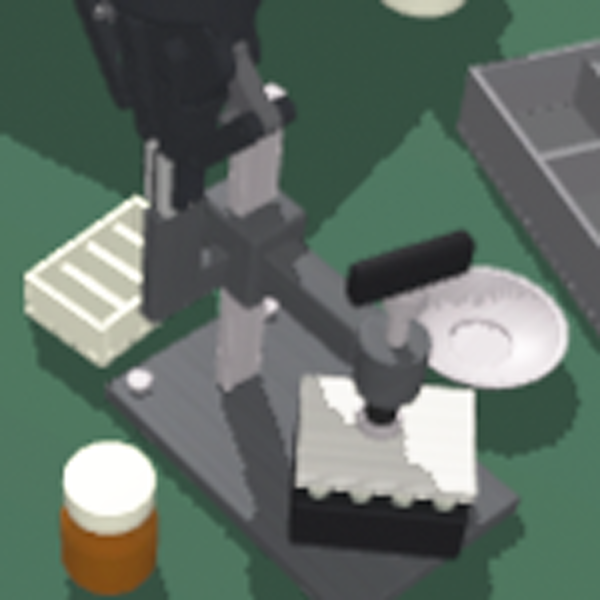

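The handle has stopped while the tab keeps dropping, and the arm's slope has gone from −2.0 to −1.2 mm over 40 mm. The foot is on the cover and the arm is tilting. Continuing until the force rises.

Request:
{"method": "arm_command", "body": {
  "rows": [
    {"xyz": [0,0,0.0005],"delta_rot": [0,0,0],"gripper": 0},
    {"xyz": [0,0,0.0005],"delta_rot": [0,0,0],"gripper": 0}
  ]
}}

```text
time: 10.55
tool_pos: [0.5647, 0.0611, 0.1457]
tcp_rot: [-1.824, -2.556, -0.002]
wrist_force: [-4.8, 2.8, 7.2]
width: 0.003
```

Request:
{"method": "arm_command", "body": {
  "rows": [
    {"xyz": [0,0,0.0005],"delta_rot": [0,0,0],"gripper": 0}
  ]
}}

```text
time: 10.65
tool_pos: [0.5647, 0.0613, 0.1452]
tcp_rot: [-1.824, -2.556, -0.002]
wrist_force: [-5.0, 3.7, 8.3]
width: 0.002
```

Request:
{"method": "arm_command", "body": {
  "rows": [
    {"xyz": [0,0,0.0005],"delta_rot": [0,0,0],"gripper": 0}
  ]
}}

```text
time: 10.75
tool_pos: [0.5646, 0.0615, 0.1448]
tcp_rot: [-1.824, -2.555, -0.002]
wrist_force: [-4.5, 3.8, 7.7]
width: -0.002
```

Request:
{"method": "arm_command", "body": {
  "rows": [
    {"xyz": [0,0,0.0005],"delta_rot": [0,0,0],"gripper": 0}
  ]
}}

```text
time: 10.85
tool_pos: [0.5645, 0.0616, 0.1443]
tcp_rot: [-1.824, -2.555, -0.003]
wrist_force: [-4.7, 4.1, 8.3]
width: -0.003
```

Request:
{"method": "arm_command", "body": {
  "rows": [
    {"xyz": [0,0,0.0005],"delta_rot": [0,0,0],"gripper": 0}
  ]
}}

```text
time: 10.95
tool_pos: [0.5645, 0.0617, 0.1439]
tcp_rot: [-1.824, -2.555, -0.003]
wrist_force: [-6.0, 4.1, 8.7]
width: 0.001
```

Request:
{"method": "arm_command", "body": {
  "rows": [
    {"xyz": [0,0,0.0005],"delta_rot": [0,0,0],"gripper": 0}
  ]
}}

```text
time: 11.05
tool_pos: [0.5645, 0.0618, 0.1435]
tcp_rot: [-1.824, -2.555, -0.003]
wrist_force: [-5.3, 5.5, 9.1]
width: 0.001
```

Request:
{"method": "arm_command", "body": {
  "rows": [
    {"xyz": [0,0,0.0005],"delta_rot": [0,0,0],"gripper": 0}
  ]
}}

```text
time: 11.15
tool_pos: [0.5645, 0.062, 0.1431]
tcp_rot: [-1.824, -2.555, -0.003]
wrist_force: [-5.7, 4.9, 10.7]
width: -0.001
```

```bash
python3 look.py s11
```

```text
t 11.15 pos [0.5645 0.062  0.1431] theta 108.96 toolz [-0.001   0.0032 -1.    ] F [-5.7   4.89 10.68] T [0.919 1.056 0.021] w -0.001 q [ 0.06  0.11  1.91  0.    1.12 -1.84]
shift in tool axes mm [ -1.4   0.  -50. ] turn about tool z rad -0.0042
handle z 50/90/97: [179.1 184.4 185.1]
top: n 156 [645.7 -15.5 183.5] ((645.7999877929688, -14.871271133422852), (58.74286651611328, 13.326943397521973), 5.370658874511719)
foot zone z hist [  1 129  52  34  14  10   5   0   2  20  27  27]
arm near [124.4 124.9]
arm far [124.5 125.2]
```

Request:
{"method": "arm_command", "body": {
  "rows": [
    {"xyz": [0,0,0.0005],"delta_rot": [0,0,0],"gripper": 0}
  ]
}}

```text
time: 11.3
tool_pos: [0.5645, 0.062, 0.1427]
tcp_rot: [-1.824, -2.555, -0.003]
wrist_force: [-6.9, 4.9, 11.6]
width: 0.001
```

Request:
{"method": "arm_command", "body": {
  "rows": [
    {"xyz": [0,0,0.0005],"delta_rot": [0,0,0],"gripper": 0}
  ]
}}

```text
time: 11.4
tool_pos: [0.5644, 0.0621, 0.1423]
tcp_rot: [-1.823, -2.555, -0.003]
wrist_force: [-7.1, 5.6, 12.1]
width: 0.003
```

Request:
{"method": "arm_command", "body": {
  "rows": [
    {"xyz": [0,0,0.0003],"delta_rot": [0,0,0],"gripper": 0},
    {"xyz": [0,0,0],"delta_rot": [0,0,0],"gripper": 0}
  ]
}}

```text
time: 11.6
tool_pos: [0.5644, 0.0622, 0.1421]
tcp_rot: [-1.824, -2.555, -0.004]
wrist_force: [-6.3, 5.5, 12.3]
width: -0.002
```

```bash
python3 look.py s12
```

```text
t 11.6 pos [0.5644 0.0622 0.1421] theta 108.96 toolz [-0.001   0.0036 -1.    ] F [-6.3   5.48 12.27] T [1.025e+00 1.160e+00 1.000e-03] w -0.002 q [ 0.06  0.11  1.91  0.    1.12 -1.84]
shift in tool axes mm [ -1.6   0.  -50.9] turn about tool z rad -0.0042
handle z 50/90/97: [178.8 183.9 184.8]
top: n 159 [645.2 -15.1 183.2] ((645.8129272460938, -14.038972854614258), (57.116539001464844, 13.177444458007812), 5.184408187866211)
foot zone z hist [  0 129  54  33  12   9   6   0   4  20  22  30]
arm near [123.6 124. ]
arm far [123.8 124.3]
```

Request:
{"method": "arm_command", "body": {
  "rows": [
    {"xyz": [0,0,0.0005],"delta_rot": [0,0,0],"gripper": 0},
    {"xyz": [0,0,0],"delta_rot": [0,0,0],"gripper": 0}
  ]
}}

```text
time: 11.85
tool_pos: [0.5644, 0.0624, 0.1417]
tcp_rot: [-1.823, -2.554, -0.004]
wrist_force: [-7.7, 6.0, 11.8]
width: 0.003
```

Request:
{"method": "arm_command", "body": {
  "rows": [
    {"xyz": [0,0,0.0005],"delta_rot": [0,0,0],"gripper": 0},
    {"xyz": [0,0,0],"delta_rot": [0,0,0],"gripper": 0}
  ]
}}

```text
time: 12.05
tool_pos: [0.5643, 0.0625, 0.1414]
tcp_rot: [-1.823, -2.554, -0.004]
wrist_force: [-8.0, 6.0, 12.4]
width: 0.002
```

```bash
python3 look.py s13
```

```text
t 12.05 pos [0.5643 0.0625 0.1414] theta 108.96 toolz [-0.0011  0.004  -1.    ] F [-7.97  6.   12.36] T [ 1.07   1.341 -0.052] w 0.002 q [ 0.06  0.11  1.91  0.    1.12 -1.84]
shift in tool axes mm [ -1.9   0.  -51.7] turn about tool z rad -0.0042
handle z 50/90/97: [178.4 183.8 184.8]
top: n 160 [645.1 -14.8 183. ] ((645.2190551757812, -13.656858444213867), (57.34982681274414, 12.015292167663574), 5.361748695373535)
foot zone z hist [  0 135  46  36  12  12   3   0   5  21  22  28]
arm near [122.9 123.4]
arm far [123.4 124.1]
```

View pics/s13.png

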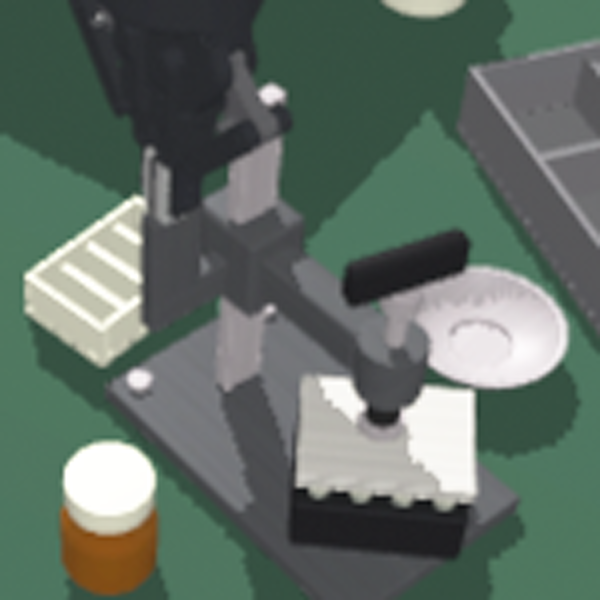

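The arm's slope has changed by about +0.065 rad, from hanging to about +0.04, and 12 N rests on the tab. It's tilted up and should be bound, so I'll lift off and check that it holds.

Request:
{"method": "arm_command", "body": {
  "rows": [
    {"xyz": [0,0,-0.002],"delta_rot": [0,0,0],"gripper": 0},
    {"xyz": [0,0,-0.003],"delta_rot": [0,0,0],"gripper": 0},
    {"xyz": [0,0,-0.01],"delta_rot": [0,0,0],"gripper": 0},
    {"xyz": [0,0,-0.025],"delta_rot": [0,0,0],"gripper": 0},
    {"xyz": [0,0,-0.03],"delta_rot": [0,0,0],"gripper": 0.045},
    {"xyz": [0,0,-0.03],"delta_rot": [0,0,0],"gripper": 0.045}
  ]
}}

```text
time: 12.7
tool_pos: [0.5649, 0.0597, 0.2401]
tcp_rot: [-1.825, -2.557, 0.001]
wrist_force: [-0.4, 0.3, 0.8]
width: 0.329
```

```bash
python3 look.py s14
```

```text
t 12.7 pos [0.5649 0.0597 0.2401] theta 108.96 toolz [-7.e-04 -3.e-04 -1.e+00] F [-0.36  0.3   0.77] T [-0.024  0.023  0.039] w 0.329 q [ 0.06  0.04  1.8  -0.    1.3  -1.84]
shift in tool axes mm [ 0.7  0.4 47.1] turn about tool z rad -0.0042
handle z 50/90/97: [179.5 185.4 186.1]
top: n 164 [645.1 -13.7 184.5] ((645.356201171875, -12.442301750183105), (59.29119110107422, 12.470048904418945), 4.419164657592773)
foot zone z hist [  0 125  49  38  16  11   6   0   1  17  26  29]
arm near [124.3 124.8]
arm far [124.5 125.5]
```

View pics/s14.png

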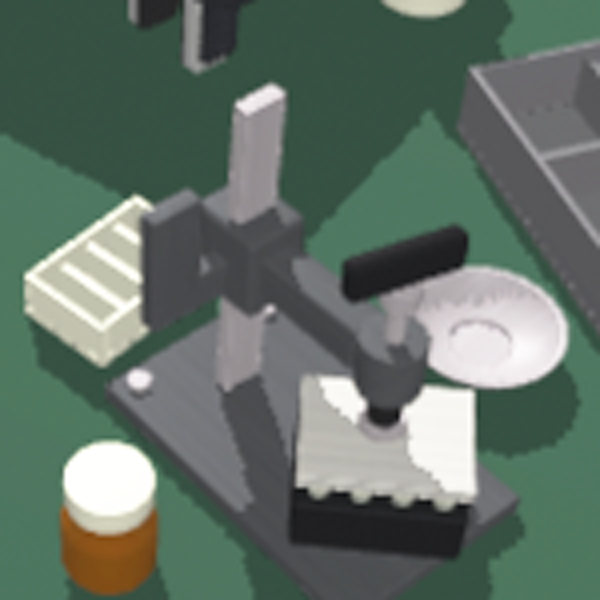

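It held: the arm sprang up about 1.3 mm on release and stays tilted, with the foot still on the cover. Next I'll measure the true fingertip height against the TCP at this partial opening, and the handle pose from both cameras.

Run:
```python
from mv import plan
from workcell import read_camera,bot
import numpy as np,cv2
from h import *
plan([.6455,-.013,.24],95)
c=read_camera("side");t=read_camera("top")
W=cloud(c)*1000
P=W[90:175,255:330].reshape(-1,3)
m=(abs(P[:,0]-565)<45)&(abs(P[:,1]-60)<60)&(P[:,2]>215)&(P[:,2]<300)
q=P[m];i=np.argsort(q[:,2])[:12];print(np.round(q[i]).tolist())
cv2.imwrite("pics/f1.png",cv2.resize(c["pixels"][90:170,250:350,::-1],None,fx=6,fy=6,interpolation=cv2.INTER_NEAREST))
cv2.imwrite("pics/f2.png",cv2.resize(t["pixels"][130:230,250:370,::-1],None,fx=5,fy=5,interpolation=cv2.INTER_NEAREST))
WT=cloud(t)*1000;P=WT[130:230,250:370].reshape(-1,3)
m=(abs(P[:,0]-646)<40)&(abs(P[:,1]+13)<20)&(P[:,2]>175)&(P[:,2]<200);print("top-cam handle",m.sum(),P[m].mean(0) if m.any() else "", cv2.minAreaRect(P[m][:,:2].astype(np.float32)) if m.any() else "")
```

```text
t 12.75 pos [0.5682 0.0599 0.2468] theta 108.95 toolz [ 9.1e-03  3.0e-04 -1.0e+00] F [ 1.76 -0.04  4.07] T [ 0.017 -0.074 -0.005] w 0.422 q [ 0.06  0.04  1.79 -0.    1.3  -1.84]
shift in tool axes mm [-94.1  49.3   7.5] turn about tool z rad 0.2436
[[565.0, 78.0, 270.0], [573.0, 36.0, 270.0], [577.0, 37.0, 270.0], [580.0, 38.0, 271.0], [568.0, 34.0, 271.0], [563.0, 77.0, 272.0], [561.0, 77.0, 272.0], [566.0, 33.0, 272.0], [563.0, 79.0, 272.0], [570.0, 34.0, 272.0], [554.0, 73.0, 272.0], [569.0, 79.0, 273.0]]
top-cam handle 0
```

View pics/f1.png

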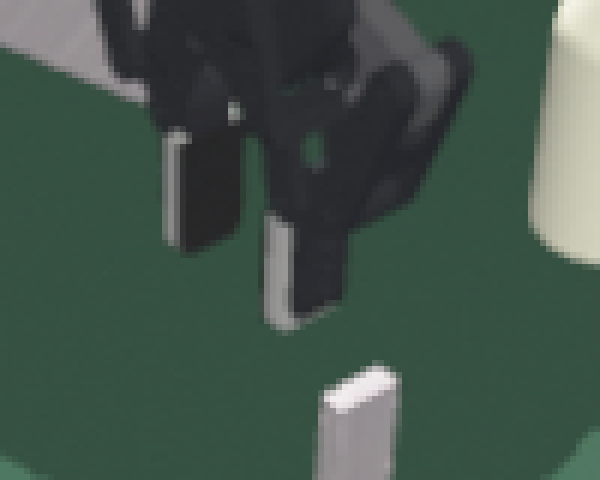

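View pics/f2.png

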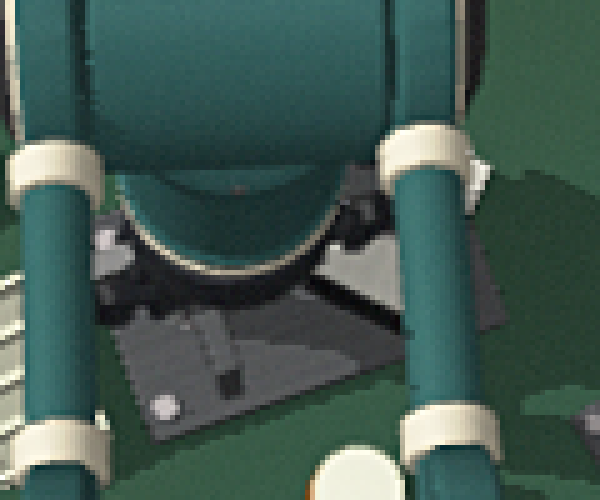

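The tips sit about 22 mm above the reported TCP both shut and part-open, so I'll use that offset. The handle centre is near (0.645, −0.013, 0.175). Tips at 0.166, above the collar, means TCP z ≈ 0.144. Moving over the handle.

Request:
{"method": "arm_command", "body": {
  "rows": [
    {"xyz": [-0.031,0.016,0],"delta_rot": [0,0,0],"gripper": 0.045},
    {"xyz": [-0.031,0.016,0],"delta_rot": [0,0,0],"gripper": 0.045},
    {"xyz": [-0.031,0.016,0],"delta_rot": [0,0,0],"gripper": 0.045},
    {"xyz": [0,0,0],"delta_rot": [0,0,0.122],"gripper": 0.045},
    {"xyz": [0,0,0],"delta_rot": [0,0,0.122],"gripper": 0.045},
    {"xyz": [0,0,0.015],"delta_rot": [0,0,0],"gripper": 0.045},
    {"xyz": [0,0,0],"delta_rot": [0,0,0],"gripper": 0.045},
    {"xyz": [0,0,0],"delta_rot": [0,0,0],"gripper": 0.045}
  ]
}}

```text
time: 13.65
tool_pos: [0.6394, -0.0121, 0.222]
tcp_rot: [-2.118, -2.316, 0.004]
wrist_force: [0.3, 0.1, 0.5]
width: 0.532
```

Run:
```python
from mv import plan
from workcell import read_camera,bot
import numpy as np,cv2
from h import *
plan([.6455,-.013,.18],95)
ims=[]
for n,(u0,v0) in dict(side=(300,120),top=(275,120)).items():
    c=read_camera(n)
    ims.append(cv2.resize(c["pixels"][v0:v0+100,u0:u0+100,::-1],None,fx=4,fy=4,interpolation=cv2.INTER_CUBIC))
    if n=="side":
        W=cloud(c)*1000;P=W[120:220,290:400].reshape(-1,3)
        m=(abs(P[:,0]-646)<40)&(abs(P[:,1]+13)<45)&(P[:,2]>210)&(P[:,2]<300);q=P[m];i=np.argsort(q[:,2])[:15];print(np.round(q[i]).tolist())
cv2.imwrite("pics/g1.png",np.hstack(ims))
```

```text
t 13.65 pos [ 0.6394 -0.0121  0.222 ] theta 95.12 toolz [-3.6e-03  2.0e-04 -1.0e+00] F [0.29 0.06 0.51] T [ 0.027 -0.015 -0.   ] w 0.532 q [-0.06  0.19  1.67 -0.    1.29 -1.72]
shift in tool axes mm [-1.5  6.2 42. ] turn about tool z rad 0.0021
[[637.0, 11.0, 246.0], [645.0, 11.0, 246.0], [638.0, -41.0, 246.0], [641.0, 12.0, 247.0], [645.0, -41.0, 247.0], [631.0, 9.0, 247.0], [629.0, 10.0, 247.0], [639.0, -42.0, 247.0], [635.0, 10.0, 248.0], [639.0, 11.0, 248.0], [642.0, 10.0, 248.0], [634.0, -42.0, 249.0], [646.0, 11.0, 249.0], [636.0, -41.0, 249.0], [632.0, -42.0, 250.0]]
```

View pics/g1.png

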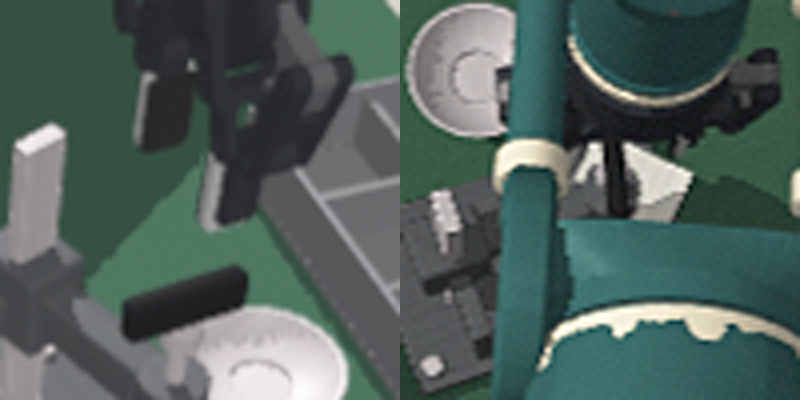

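The fingers straddle the handle with their jaws across its thin side. I'll make the small correction and come down in stages.

Request:
{"method": "arm_command", "body": {
  "rows": [
    {"xyz": [-0.001,0.005,0.01],"delta_rot": [0,0,0],"gripper": 0.045},
    {"xyz": [0,0,0.012],"delta_rot": [0,0,0],"gripper": 0.045},
    {"xyz": [0,0,0.012],"delta_rot": [0,0,0],"gripper": 0.045},
    {"xyz": [0,0,0],"delta_rot": [0,0,0],"gripper": 0.045},
    {"xyz": [0,0,0],"delta_rot": [0,0,0],"gripper": 0.045}
  ]
}}

```text
time: 14.25
tool_pos: [0.6451, -0.0128, 0.1889]
tcp_rot: [-2.121, -2.315, 0.002]
wrist_force: [-0.3, -0.3, -0.3]
width: 0.522
```

```bash
cat > lk2.py <<'E'
import sys
from mv import plan
from workcell import read_camera,bot
import numpy as np,cv2
plan([.6455,-.013,.144],95)
ims=[]
for n,(u0,v0) in dict(side=(300,135),top=(275,120)).items():
    c=read_camera(n)
    ims.append(cv2.resize(c["pixels"][v0:v0+100,u0:u0+100,::-1],None,fx=4,fy=4,interpolation=cv2.INTER_CUBIC))
plan([.6455,-.013,.144],95)
cv2.imwrite(f"pics/{sys.argv[1]}.png",np.hstack(ims))
E
python3 lk2.py g2
```

```text
t 14.25 pos [ 0.6451 -0.0128  0.1889] theta 95.0 toolz [-2.e-03  1.e-04 -1.e+00] F [-0.33 -0.33 -0.31] T [-0.021  0.01   0.007] w 0.522 q [-0.06  0.22  1.69  0.    1.23 -1.72]
shift in tool axes mm [-0.3  0.4 44.9] turn about tool z rad 0.0
t 14.35 pos [ 0.646  -0.0128  0.1904] theta 95.0 toolz [ 5.e-04 -0.e+00 -1.e+00] F [0.   0.43 0.15] T [ 0.03  -0.041 -0.017] w 0.527 q [-0.06  0.22  1.69 -0.    1.23 -1.72]
shift in tool axes mm [-0.1 -0.5 46.4] turn about tool z rad -0.0
```

View pics/g2.png

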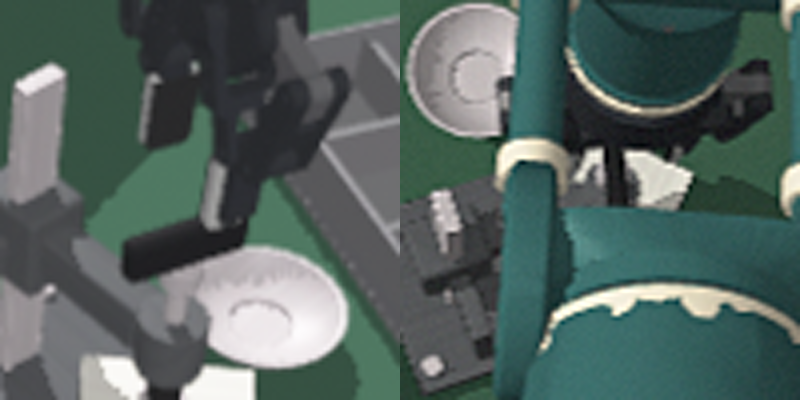

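Request:
{"method": "arm_command", "body": {
  "rows": [
    {"xyz": [0,0,0.01],"delta_rot": [0,0,0],"gripper": 0.045},
    {"xyz": [0,0,0.01],"delta_rot": [0,0,0],"gripper": 0.045},
    {"xyz": [0,0,0.01],"delta_rot": [0,0,0],"gripper": 0.045},
    {"xyz": [0,0,0.008],"delta_rot": [0,0,0],"gripper": 0.045},
    {"xyz": [0,0,0.004],"delta_rot": [0,0,0],"gripper": 0.045},
    {"xyz": [0,0,0.002],"delta_rot": [0,0,0],"gripper": 0.045},
    {"xyz": [0,0,0],"delta_rot": [0,0,0],"gripper": 0.045}
  ]
}}

```text
time: 15.05
tool_pos: [0.6457, -0.0128, 0.1457]
tcp_rot: [-2.122, -2.316, 0.0]
wrist_force: [-0.0, 0.5, -0.7]
width: 0.529
```

```bash
python3 lk2.py g3
```

```text
t 15.05 pos [ 0.6457 -0.0128  0.1457] theta 95.0 toolz [-5.e-04  0.e+00 -1.e+00] F [-0.04  0.47 -0.7 ] T [ 0.061 -0.    -0.016] w 0.529 q [-0.06  0.25  1.73 -0.    1.15 -1.72]
shift in tool axes mm [-0.2 -0.2  1.7] turn about tool z rad 0.0
t 15.15 pos [ 0.6462 -0.0129  0.1465] theta 94.99 toolz [ 8.e-04 -1.e-04 -1.e+00] F [ 0.35 -0.8   0.05] T [ 0.032  0.002 -0.011] w 0.524 q [-0.06  0.25  1.73 -0.    1.15 -1.72]
shift in tool axes mm [-0.1 -0.7  2.5] turn about tool z rad -0.0001
```

View pics/g3.png

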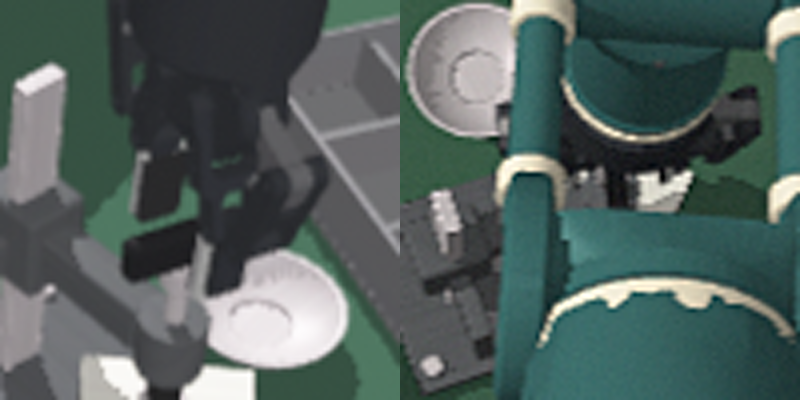

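The fingers straddle the handle, with the near fingertip at side crop (215,290) and the far one at (150,215). Now down 1.5 mm and close.

Request:
{"method": "arm_command", "body": {
  "rows": [
    {"xyz": [0,0,0.0015],"delta_rot": [0,0,0],"gripper": 0.03},
    {"xyz": [0,0,0],"delta_rot": [0,0,0],"gripper": 0.02},
    {"xyz": [0,0,0],"delta_rot": [0,0,0],"gripper": 0.015},
    {"xyz": [0,0,0],"delta_rot": [0,0,0],"gripper": 0.008},
    {"xyz": [0,0,0],"delta_rot": [0,0,0],"gripper": 0.005},
    {"xyz": [0,0,0],"delta_rot": [0,0,0],"gripper": 0.005}
  ],
  "force": 50
}}

```text
time: 15.75
tool_pos: [0.6459, -0.0123, 0.1445]
tcp_rot: [-2.122, -2.316, -0.001]
wrist_force: [0.5, 4.1, -0.6]
width: 0.126
```

```bash
python3 lk2.py g4
```

```text
t 15.75 pos [ 0.6459 -0.0123  0.1445] theta 95.01 toolz [ 1.e-04  5.e-04 -1.e+00] F [ 0.47  4.08 -0.57] T [ 0.167 -0.139  0.078] w 0.126 q [-0.06  0.25  1.74  0.    1.15 -1.72]
shift in tool axes mm [-0.7 -0.4  0.5] turn about tool z rad 0.0002
t 15.85 pos [ 0.6459 -0.0123  0.1445] theta 95.01 toolz [ 1.e-04  6.e-04 -1.e+00] F [ 0.28  4.74 -0.32] T [ 0.234 -0.081  0.047] w 0.125 q [-0.06  0.25  1.74  0.    1.15 -1.72]
shift in tool axes mm [-0.6 -0.4  0.5] turn about tool z rad 0.0002
```

View pics/g4.png

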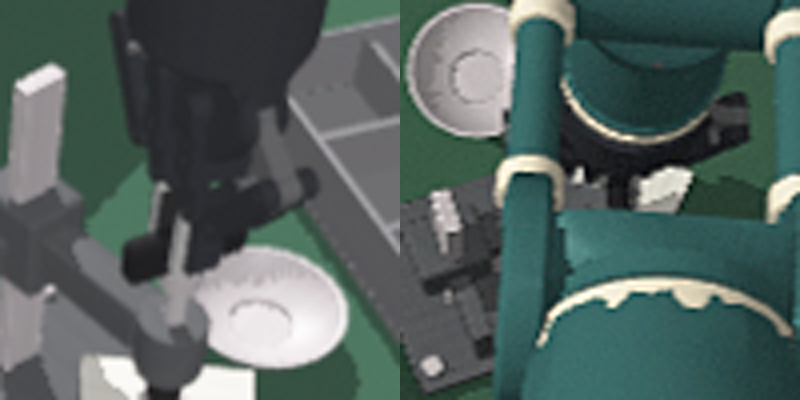

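It's gripped at about 11 mm opening, with a +4 N sideways force that I'll ease. Now I'll turn clockwise (+z of the tool) in stages, feeding down as it goes.

Request:
{"method": "arm_command", "body": {
  "rows": [
    {"xyz": [0.0005,0,0.0003],"delta_rot": [0,0,0.1],"gripper": 0.005},
    {"xyz": [0,0,0.0003],"delta_rot": [0,0,0.1],"gripper": 0.005},
    {"xyz": [0,0,0.0003],"delta_rot": [0,0,0.1],"gripper": 0.005},
    {"xyz": [0,0,0.0003],"delta_rot": [0,0,0.1],"gripper": 0.005}
  ]
}}

```text
time: 16.25
tool_pos: [0.6458, -0.0117, 0.1436]
tcp_rot: [-2.543, -1.843, -0.001]
wrist_force: [-0.6, 5.1, 0.7]
width: 0.128
```

```bash
python3 -c "
from mv import plan
plan([.6455,-.013,.144],5)"
```

```text
t 16.25 pos [ 0.6458 -0.0117  0.1436] theta 71.87 toolz [ 2.e-04  9.e-04 -1.e+00] F [-0.56  5.11  0.75] T [ 0.379 -0.059  0.187] w 0.128 q [-0.06  0.26  1.74  0.    1.15 -1.31]
shift in tool axes mm [-1.3  0.1 -0.4] turn about tool z rad 1.167
```

Request:
{"method": "arm_command", "body": {
  "rows": [
    {"xyz": [0.0005,0,0.0003],"delta_rot": [0,0,0.1],"gripper": 0.005},
    {"xyz": [0.0003,0,0.0003],"delta_rot": [0,0,0.1],"gripper": 0.005},
    {"xyz": [0,0,0.0003],"delta_rot": [0,0,0.1],"gripper": 0.005},
    {"xyz": [0,0,0.0003],"delta_rot": [0,0,0.1],"gripper": 0.005}
  ]
}}

```text
time: 16.65
tool_pos: [0.6462, -0.0111, 0.1429]
tcp_rot: [-2.859, -1.302, -0.001]
wrist_force: [-1.8, 4.0, 2.3]
width: 0.129
```

```bash
python3 lk2.py g5
```

```text
t 16.65 pos [ 0.6462 -0.0111  0.1429] theta 48.96 toolz [ 5.e-04  5.e-04 -1.e+00] F [-1.81  3.98  2.35] T [ 0.251 -0.04   0.174] w 0.129 q [-0.06  0.26  1.74  0.    1.15 -0.91]
shift in tool axes mm [-1.9  0.7 -1.1] turn about tool z rad -0.8036
t 16.75 pos [ 0.6462 -0.0111  0.1429] theta 49.16 toolz [ 6.e-04  5.e-04 -1.e+00] F [-1.85  4.47  3.22] T [ 0.212  0.039 -0.027] w 0.128 q [-0.06  0.26  1.74  0.    1.15 -0.91]
shift in tool axes mm [-1.9  0.7 -1.1] turn about tool z rad -0.8001
```

View pics/g5.png

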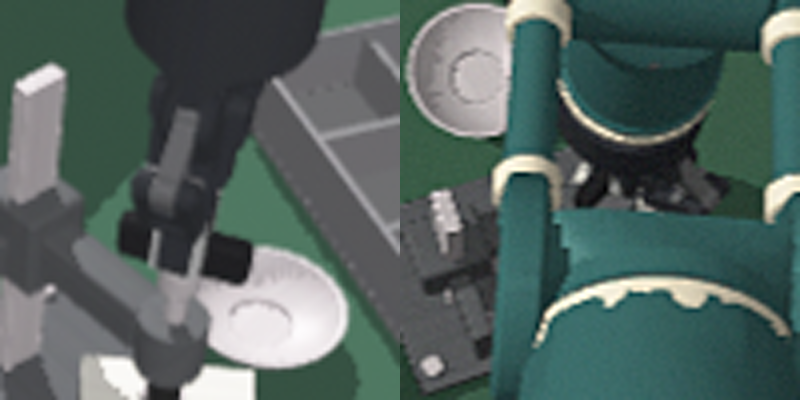

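The handle is turning with the gripper, now at about 46°, and Tz is about 0.17 N m. Continuing to a quarter turn.

Request:
{"method": "arm_command", "body": {
  "rows": [
    {"xyz": [0.0003,0,0.0001],"delta_rot": [0,0,0.1],"gripper": 0.005},
    {"xyz": [0,0,0.0002],"delta_rot": [0,0,0.1],"gripper": 0.005},
    {"xyz": [0,0,0.0002],"delta_rot": [0,0,0.1],"gripper": 0.005},
    {"xyz": [0,0,0.0002],"delta_rot": [0,0,0.1],"gripper": 0.005}
  ]
}}

```text
time: 17.15
tool_pos: [0.6468, -0.011, 0.1427]
tcp_rot: [3.06, 0.712, 0.002]
wrist_force: [-1.3, 5.0, 4.1]
width: 0.124
```

```bash
python3 -c "
from mv import plan
plan([.6455,-.013,.144],5)"
```

```text
t 17.15 pos [ 0.6468 -0.011   0.1427] theta 26.19 toolz [ 1.5e-03  3.0e-04 -1.0e+00] F [-1.28  4.96  4.05] T [ 0.3   -0.024  0.216] w 0.124 q [-0.06  0.26  1.74  0.    1.15 -0.51]
shift in tool axes mm [-2.   1.2 -1.3] turn about tool z rad 0.3698
```

Request:
{"method": "arm_command", "body": {
  "rows": [
    {"xyz": [0,0,0.0002],"delta_rot": [0,0,0.1],"gripper": 0.005},
    {"xyz": [0,0,0.0002],"delta_rot": [0,0,0.1],"gripper": 0.005},
    {"xyz": [0,0,0.0002],"delta_rot": [0,0,0.1],"gripper": 0.005},
    {"xyz": [0,0,0.0002],"delta_rot": [0,0,0.08],"gripper": 0.005}
  ]
}}

```text
time: 17.55
tool_pos: [0.6474, -0.0111, 0.1425]
tcp_rot: [-3.139, -0.122, -0.005]
wrist_force: [-1.4, 4.4, 4.9]
width: 0.126
```

```bash
python3 lk2.py g6;python3 look.py s15
```

```text
t 17.55 pos [ 0.6474 -0.0111  0.1425] theta 4.44 toolz [ 2.9e-03  2.0e-04 -1.0e+00] F [-1.43  4.36  4.93] T [ 0.295 -0.179  0.198] w 0.126 q [-0.06  0.26  1.74  0.    1.15 -0.13]
shift in tool axes mm [-2.   1.7 -1.5] turn about tool z rad -1.5807
t 17.65 pos [ 0.6474 -0.0111  0.1426] theta 4.53 toolz [ 3.e-03  3.e-04 -1.e+00] F [-1.42  4.12  4.88] T [ 0.211 -0.097 -0.026] w 0.133 q [-0.06  0.26  1.74  0.    1.15 -0.14]
shift in tool axes mm [-2.1  1.7 -1.5] turn about tool z rad -1.579
t 17.65 pos [ 0.6474 -0.0111  0.1426] theta 4.53 toolz [ 3.e-03  3.e-04 -1.e+00] F [-1.42  4.12  4.88] T [ 0.211 -0.097 -0.026] w 0.133 q [-0.06  0.26  1.74  0.    1.15 -0.14]
shift in tool axes mm [-76.4 -77.9 -50.7] turn about tool z rad -1.8269
handle z 50/90/97: [189.4 211.5 214.2]
top: n 71 [646.1 -20.3 212.7] ((644.8275146484375, -16.14828872680664), (66.644287109375, 18.697582244873047), 5.131534099578857)
foot zone z hist [  0 131  40  37  14  12  11   4   0   2  25  28]
arm near [126.5 127.3]
arm far [128.  128.6]
```

View pics/s15.png

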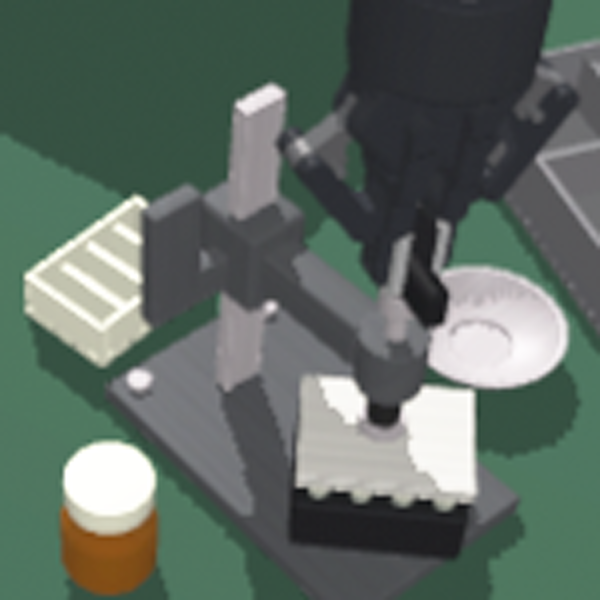

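I turned it 90.5°. The arm's slope is now about +0.08 rad above hanging (tilt ≈ +0.06, the "tight" value) and the torque was about 0.2 N m. I'll release, rise and inspect.

Request:
{"method": "arm_command", "body": {
  "rows": [
    {"xyz": [0,0,0],"delta_rot": [0,0,0],"gripper": 0.02},
    {"xyz": [0,0,0],"delta_rot": [0,0,0],"gripper": 0.035},
    {"xyz": [0,0,0],"delta_rot": [0,0,0],"gripper": 0.045},
    {"xyz": [0,0,0],"delta_rot": [0,0,0],"gripper": 0.045},
    {"xyz": [0,0,-0.005],"delta_rot": [0,0,0],"gripper": 0.045},
    {"xyz": [0,0,-0.02],"delta_rot": [0,0,0],"gripper": 0.045},
    {"xyz": [0,0,-0.035],"delta_rot": [0,0,0],"gripper": 0.045},
    {"xyz": [0,0,-0.04],"delta_rot": [0,0,0],"gripper": 0.045},
    {"xyz": [0,0,-0.04],"delta_rot": [0,0,0],"gripper": 0.045},
    {"xyz": [0,0,0],"delta_rot": [0,0,0],"gripper": 0.045},
    {"xyz": [0,0,0],"delta_rot": [0,0,0],"gripper": 0.045}
  ]
}}

```text
time: 18.8
tool_pos: [0.6472, -0.0115, 0.2829]
tcp_rot: [3.139, 0.123, 0.006]
wrist_force: [0.3, 0.6, -0.5]
width: 0.529
```

```bash
python3 look.py s16
python3 - <<'E'
from workcell import read_camera
import numpy as np,cv2
from h import *
c=read_camera("side");np.savez("/tmp/side_end.npz",**c)
a=np.load("/tmp/side0.npz")["pixels"][140:290,245:395];b=c["pixels"][140:290,245:395]
cv2.imwrite("pics/cmp.png",cv2.resize(np.hstack([a,b])[:,:,::-1],None,fx=2.6,fy=2.6,interpolation=cv2.INTER_CUBIC))
P=cloud(c)[130:280,245:395].reshape(-1,3)*1000
m=(abs(P[:,0]-646)<40)&(abs(P[:,1]+13)<42)&(P[:,2]>160)&(P[:,2]<195)
print("handle top",np.percentile(P[m][:,2],[50,90,97]))
w=P[m&(P[:,2]>np.percentile(P[m][:,2],97)-4)];print(w.mean(0),cv2.minAreaRect(w[:,:2].astype(np.float32)))
E
```

```text
t 18.8 pos [ 0.6472 -0.0115  0.2829] theta 4.47 toolz [ 3.9e-03 -3.0e-04 -1.0e+00] F [ 0.29  0.56 -0.48] T [-0.027 -0.022  0.002] w 0.529 q [-0.06  0.17  1.58 -0.    1.39 -0.13]
shift in tool axes mm [-76.7 -78.2  89.6] turn about tool z rad -1.8278
handle z 50/90/97: [181.2 185.5 186.1]
top: n 105 [645.4 -18.3 184.3] ((645.8164672851562, -17.276138305664062), (11.954852104187012, 43.46979904174805), 2.065953493118286)
foot zone z hist [  0 126  47  41  13  12  12  11   0   0  11  31]
arm near [127.2 127.6]
arm far [129.4 129.8]
handle top [180.24235754 185.0310901  186.04000832]
[645.08660282 -15.16577969 184.19053335] ((645.3486328125, -13.235483169555664), (10.999743461608887, 58.36912155151367), 5.983457565307617)
```

View pics/cmp.png

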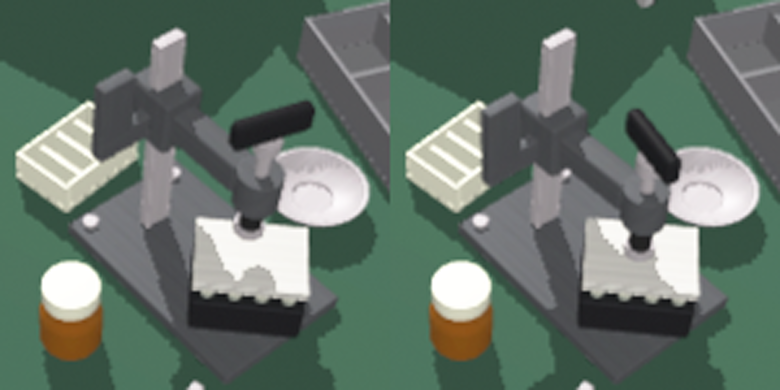

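The handle is a quarter turn round (now along the arm), the arm is visibly tilted up, and the rack and neighbours look unmoved. I'll check the press force from the handle's centre height: squeeze = touch height − present height.

Run:
```python
import numpy as np,cv2
from h import *
for f in("/tmp/side0.npz","/tmp/side1.npz","/tmp/side_end.npz"):
    c=np.load(f);W=cloud(c)*1000
    P=W[130:280,300:395].reshape(-1,3);g=c["pixels"][130:280,300:395].reshape(-1,3).astype(int).sum(1)
    lo=175 if "end" in f else 195
    m=(abs(P[:,0]-646)<40)&(abs(P[:,1]+15)<42)&(P[:,2]>lo-2)&(P[:,2]<lo+20)&(g<170)
    Q=P[m]
    # top face: RANSAC plane with near-vertical normal
    rng=np.random.default_rng(0);best=None
    for _ in range(2000):
        q=Q[rng.choice(len(Q),3,replace=False)];n=np.cross(q[1]-q[0],q[2]-q[0]);l=np.linalg.norm(n)
        if l<50: continue
        n/=l;n*=np.sign(n[2])
        if n[2]<.985: continue
        i=abs((Q-q[0])@n)<.8
        if best is None or i.sum()>best.sum(): best=i
    I=Q[best];A=np.c_[I[:,:2]-[645.5,-15],np.ones(len(I))];s=np.linalg.lstsq(A,I[:,2],rcond=None)[0]
    print(f,len(Q),best.sum(),"plane slope",s[:2].round(3),"z at axis",s[2].round(2),"mid",I.mean(0).round(1),cv2.minAreaRect(I[:,:2].astype(np.float32)))
    # also cover top and rack, by white points away from foot
    R=W[200:280,300:395].reshape(-1,3);gg=c["pixels"][200:280,300:395].reshape(-1,3).astype(int).sum(1)
    k=(gg>350)&(R[:,2]>60)&(R[:,2]<74);print("  cover z",np.median(R[k][:,2]).round(2),np.median(R[k],0).round(1))
```

```text
/tmp/side0.npz 299 82 plane slope [-0.006  0.1  ] z at axis 207.31 mid [645.4 -18.5 207. ] ((646.5223999023438, -18.732521057128906), (54.488460540771484, 9.95016098022461), 3.8272149562835693)
  cover z 66.88 [642.3 -24.9  66.9]
/tmp/side1.npz 300 86 plane slope [0.004 0.145] z at axis 206.95 mid [648.2 -18.5 206.5] ((646.47412109375, -18.51197052001953), (57.98242950439453, 9.61817741394043), 5.397114276885986)
  cover z 66.85 [642.  -24.8  66.9]
/tmp/side_end.npz 195 57 plane slope [ 0.151 -0.026] z at axis 183.8 mid [644.5 -17.9 183.7] ((644.9464111328125, -13.25623893737793), (10.110909461975098, 55.46921157836914), 5.2072434425354)
  cover z 66.82 [640.9 -26.8  66.8]
```

Run:
```python
import numpy as np,cv2
from h import *
from workcell import read_camera
a=np.radians(19.2);ex=np.array([-np.sin(a),np.cos(a)]);ey=np.array([-np.cos(a),-np.sin(a)]);O=np.array([612,77.])
def an(c,nm,z0):
    W=cloud(c)*1000;P=W[130:280,245:395].reshape(-1,3);g=c["pixels"][130:280,245:395].reshape(-1,3).astype(int).sum(1)
    L=np.c_[(P[:,:2]-O)@ex,(P[:,:2]-O)@ey,P[:,2]]
    m=(L[:,0]<-25)&(L[:,0]>-80)&(abs(L[:,1])<9)&(abs(L[:,2]-z0)<7)
    q=L[m]
    for _ in range(4):
        p=np.polyfit(q[:,0],q[:,2],1);r=q[:,2]-np.polyval(p,q[:,0]);q=q[abs(r)<1.2]
    # tab front edge: tab faces: mean x of tab's -x face versus z
    t=(L[:,0]<0)&(L[:,0]>-14)&(L[:,1]>40)&(L[:,1]<62)&(L[:,2]>z0-20)&(L[:,2]<z0+38)
    s=L[t]
    for _ in range(4):
        pt=np.polyfit(s[:,2],s[:,0],1);r=s[:,0]-np.polyval(pt,s[:,2]);s=s[abs(r)<1.5]
    print(nm,len(q),"arm slope dz/dx %.4f z(-50)=%.2f z(-100)=%.2f"%(p[0],np.polyval(p,-50),np.polyval(p,-100)),"tab dx/dz %.4f n%d"%(pt[0],len(s)))
for f in("side0","side1"): an(np.load(f"/tmp/{f}.npz"),f,148)
an(np.load("/tmp/side_end.npz"),"end",128)
for i in range(5): an(read_camera("side"),"now",128)
```

```text
side0 136 arm slope dz/dx 0.0380 z(-50)=148.55 z(-100)=146.65 tab dx/dz -0.0420 n188
side1 142 arm slope dz/dx 0.0553 z(-50)=148.47 z(-100)=145.71 tab dx/dz -0.0402 n194
end 132 arm slope dz/dx -0.0292 z(-50)=127.14 z(-100)=128.60 tab dx/dz 0.0371 n190
now 123 arm slope dz/dx -0.0401 z(-50)=127.25 z(-100)=129.25 tab dx/dz 0.0374 n191
now 132 arm slope dz/dx -0.0345 z(-50)=126.98 z(-100)=128.70 tab dx/dz 0.0403 n191
now 132 arm slope dz/dx -0.0359 z(-50)=127.34 z(-100)=129.13 tab dx/dz 0.0368 n188
now 129 arm slope dz/dx -0.0334 z(-50)=127.20 z(-100)=128.87 tab dx/dz 0.0382 n189
now 130 arm slope dz/dx -0.0331 z(-50)=127.42 z(-100)=129.07 tab dx/dz 0.0366 n194
```

Two independent tilt measures (tab and arm) now give about +0.057 rad, against +0.06 for "clamped tight". My handle-height squeeze estimate comes out lower, at about 2 mm or 10 N ± 4. I'll move the arm clear and re-measure with the top camera too.

Request:
{"method": "arm_command", "body": {
  "rows": [
    {"xyz": [0,0.02,-0.03],"delta_rot": [0,0,0],"gripper": 0.045},
    {"xyz": [0,0.045,0],"delta_rot": [0,0,0],"gripper": 0.045},
    {"xyz": [0,0.045,0],"delta_rot": [0,0,0],"gripper": 0.045},
    {"xyz": [0,0.045,0],"delta_rot": [0,0,0],"gripper": 0.045},
    {"xyz": [0,0.045,0],"delta_rot": [0,0,0],"gripper": 0.045},
    {"xyz": [0,0.045,0],"delta_rot": [0,0,0],"gripper": 0.045},
    {"xyz": [0,0.045,0],"delta_rot": [0,0,0],"gripper": 0.045},
    {"xyz": [0,0,0],"delta_rot": [0,0,0],"gripper": 0.045},
    {"xyz": [0,0,0],"delta_rot": [0,0,0],"gripper": 0.045}
  ]
}}

```text
time: 20.05
tool_pos: [0.6683, -0.3017, 0.3091]
tcp_rot: [-3.138, -0.119, 0.003]
wrist_force: [0.4, 0.7, -0.6]
width: 0.527
```

Run:
```python
import numpy as np,cv2
from h import *
from workcell import read_camera,bot
a=np.radians(19.2);ex=np.array([-np.sin(a),np.cos(a)]);ey=np.array([-np.cos(a),-np.sin(a)]);O=np.array([612,77.])
fr={}
for n in("side","top"):
    fr[n]=[np.load(f"/tmp/{n}0.npz")]+[read_camera(n) for _ in range(4)]
ims=[]
for n,(u0,v0) in dict(side=(255,140),top=(245,115)).items():
    ims.append(cv2.resize(fr[n][1]["pixels"][v0:v0+130,u0:u0+130,::-1],None,fx=3,fy=3,interpolation=cv2.INTER_CUBIC))
cv2.imwrite("pics/end2.png",np.hstack(ims))
def front(L,col):
    return L
for n in fr:
    for i,c in enumerate(fr[n]):
        W=cloud(c)*1000;P=W.reshape(-1,3);g=c["pixels"].reshape(-1,3).astype(int).sum(1)
        L=np.c_[(P[:,:2]-O)@ex,(P[:,:2]-O)@ey,P[:,2]]
        z0=207 if i==0 else 184.5
        # central part of handle top: within 9 mm of screw axis
        xa=-100 if i==0 else -95
        m=(np.hypot(L[:,0]-xa,L[:,1])<6)&(L[:,2]>z0-6)&(L[:,2]<z0+6)&(g<200)
        zz=L[m][:,2]; top=np.median(zz[zz>np.percentile(zz,85)-2.0]) if len(zz) else 0
        zc=np.median(L[(abs(L[:,0]+100)<45)&(abs(L[:,1])<45)&(abs(L[:,2]-67)<6)&(g>330)][:,2])
        b=L[(np.hypot(L[:,0],L[:,1])<9)&(L[:,2]>199)][:,2]
        print(n,i,"handle top mid %.2f n%d cover %.2f bartop %.2f"%(top,len(zz),zc,np.median(b)))
s=bot.read_state();print(s["time"],s["tool_pos"])
# bystanders moved? depth/pixel differences around
for n in fr:
    d=np.abs(fr[n][0]["pixels"].astype(int)-fr[n][1]["pixels"].astype(int)).sum(2)
    print(n,[ (k,int((d[v-12:v+12,u-12:u+12]>60).sum())) for k,u,v in ([("dish",370,213),("jar",272,262),("box",268,200),("rack",340,255)] if n=="side" else [("dish",294,137),("jar",321,230),("box",252,205),("rack",330,185)])])
```

```text
side 0 handle top mid 207.04 n32 cover 66.93 bartop 202.81
side 1 handle top mid 184.52 n29 cover 66.91 bartop 203.00
side 2 handle top mid 184.18 n29 cover 66.92 bartop 202.64
side 3 handle top mid 184.28 n33 cover 66.96 bartop 202.72
side 4 handle top mid 184.53 n30 cover 66.95 bartop 203.33
top 0 handle top mid 209.23 n22 cover 67.95 bartop 203.99
top 1 handle top mid 186.07 n18 cover 67.91 bartop 204.45
top 2 handle top mid 186.62 n23 cover 67.76 bartop 204.87
top 3 handle top mid 186.96 n19 cover 67.96 bartop 204.74
top 4 handle top mid 187.13 n23 cover 67.91 bartop 202.98
20.45 [ 0.66906794 -0.29935249  0.31111286]
side [('dish', 0), ('jar', 0), ('box', 8), ('rack', 35)]
top [('dish', 0), ('jar', 0), ('box', 0), ('rack', 119)]
```

View pics/end2.png

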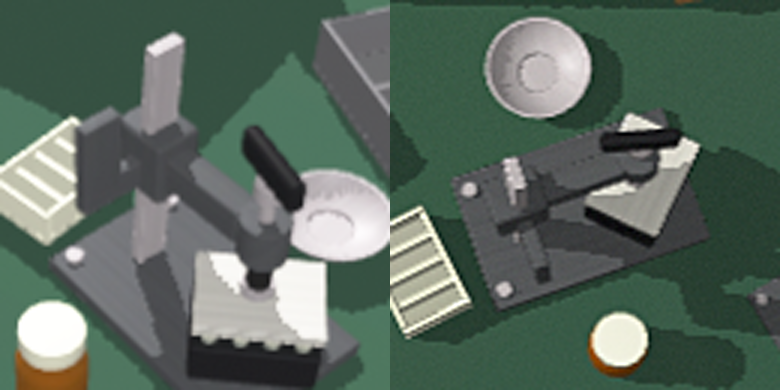

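The bystanders and rack haven't moved (pixel differences ≈ 0; at the rack only shadow changed). The checks disagree on force, though: tilt and torque suggest 18–20 N, while handle height implies a squeeze of only 1.5–2 mm, or 8–10 N, at the low edge. A small extra turn of about 0.4 rad (at most +6 N) lands inside 10–30 N under either estimate, so I'll go back and add it while watching the torque.

Request:
{"method": "arm_command", "body": {
  "rows": [
    {"xyz": [0,-0.045,0],"delta_rot": [0,0,0],"gripper": 0.045},
    {"xyz": [0,-0.045,0],"delta_rot": [0,0,0],"gripper": 0.045},
    {"xyz": [0,-0.045,0],"delta_rot": [0,0,0],"gripper": 0.045},
    {"xyz": [0,-0.045,0],"delta_rot": [0,0,0],"gripper": 0.045},
    {"xyz": [0,-0.045,0],"delta_rot": [0,0,0],"gripper": 0.045},
    {"xyz": [0,-0.045,0],"delta_rot": [0,0,0],"gripper": 0.045},
    {"xyz": [0,-0.02,0.03],"delta_rot": [0,0,0],"gripper": 0.045},
    {"xyz": [0,0,0.03],"delta_rot": [0,0,0],"gripper": 0.045},
    {"xyz": [0,0,0.03],"delta_rot": [0,0,0],"gripper": 0.045},
    {"xyz": [0,0,0],"delta_rot": [0,0,0],"gripper": 0.045},
    {"xyz": [0,0,0],"delta_rot": [0,0,0],"gripper": 0.045},
    {"xyz": [0,0,0],"delta_rot": [0,0,0],"gripper": 0.045}
  ]
}}

```text
time: 21.65
tool_pos: [0.6476, -0.0115, 0.2232]
tcp_rot: [3.139, 0.122, 0.006]
wrist_force: [1.1, 0.8, 1.4]
width: 0.525
```

Run:
```python
from mv import plan
plan([.6462,-.0122,.1445],4.5)
from workcell import read_camera
import cv2
c=read_camera("side");cv2.imwrite("pics/h1.png",cv2.resize(c["pixels"][120:240,290:410,::-1],None,fx=4,fy=4,interpolation=cv2.INTER_CUBIC))
plan([.6462,-.0122,.1445],4.5)
```

```text
t 21.65 pos [ 0.6476 -0.0115  0.2232] theta 4.46 toolz [ 3.6e-03 -2.0e-04 -1.0e+00] F [1.07 0.77 1.38] T [ 0.015  0.007 -0.011] w 0.525 q [-0.06  0.2   1.65 -0.    1.28 -0.13]
shift in tool axes mm [-1.7  0.6 78.7] turn about tool z rad -0.0006
t 21.7 pos [ 0.6478 -0.0116  0.2235] theta 4.46 toolz [ 4.2e-03 -2.0e-04 -1.0e+00] F [ 0.32 -0.47  0.16] T [-0.049  0.002 -0.047] w 0.526 q [-0.06  0.2   1.65 -0.    1.28 -0.13]
shift in tool axes mm [-1.9  0.4 79. ] turn about tool z rad -0.0008
```

View pics/h1.png

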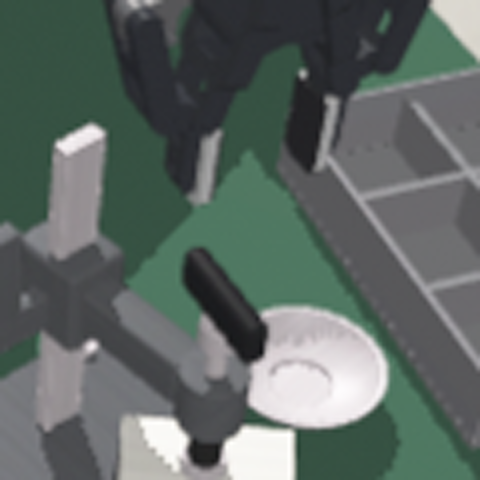

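The fingers (crop 200,190 and 320,160) straddle the handle again. Descending and gripping.

Request:
{"method": "arm_command", "body": {
  "rows": [
    {"xyz": [-0.0015,0,0.015],"delta_rot": [0,0,0],"gripper": 0.045},
    {"xyz": [0,0,0.015],"delta_rot": [0,0,0],"gripper": 0.045},
    {"xyz": [0,0,0.015],"delta_rot": [0,0,0],"gripper": 0.045},
    {"xyz": [0,0,0.012],"delta_rot": [0,0,0],"gripper": 0.045},
    {"xyz": [0,0,0.01],"delta_rot": [0,0,0],"gripper": 0.045},
    {"xyz": [0,0,0.007],"delta_rot": [0,0,0],"gripper": 0.045},
    {"xyz": [0,0,0.004],"delta_rot": [0,0,0],"gripper": 0.045}
  ]
}}

```text
time: 22.4
tool_pos: [0.6443, -0.0115, 0.1415]
tcp_rot: [-3.139, -0.122, 0.002]
wrist_force: [0.1, -0.3, 0.1]
width: 0.526
```

Request:
{"method": "arm_command", "body": {
  "rows": [
    {"xyz": [0,0,0],"delta_rot": [0,0,0],"gripper": 0.03},
    {"xyz": [0,0,0],"delta_rot": [0,0,0],"gripper": 0.02},
    {"xyz": [0,0,0],"delta_rot": [0,0,0],"gripper": 0.01},
    {"xyz": [0,0,0],"delta_rot": [0,0,0],"gripper": 0.005},
    {"xyz": [0,0,0],"delta_rot": [0,0,0],"gripper": 0.005},
    {"xyz": [0,0,0],"delta_rot": [0,0,0],"gripper": 0.005}
  ],
  "force": 50
}}

```text
time: 23.0
tool_pos: [0.6466, -0.0114, 0.1439]
tcp_rot: [3.139, 0.123, 0.007]
wrist_force: [5.8, 1.3, -0.7]
width: 0.128
```

```bash
python3 -c "
from mv import plan
plan([.6462,-.0122,.1445],4.5)"
```

```text
t 23.0 pos [ 0.6466 -0.0114  0.1439] theta 4.48 toolz [ 0.0042  0.     -1.    ] F [ 5.75  1.35 -0.69] T [ 0.175 -0.987  0.061] w 0.128 q [-0.06  0.25  1.74  0.    1.15 -0.13]
shift in tool axes mm [-0.5  0.8 -0.6] turn about tool z rad -0.0004
```

Gripped. Now the extra turn in small steps, reading the torque at each.

Request:
{"method": "arm_command", "body": {
  "rows": [
    {"xyz": [0.0008,0,0],"delta_rot": [0,0,0.05],"gripper": 0.005},
    {"xyz": [0,0,0.0001],"delta_rot": [0,0,0.05],"gripper": 0.005}
  ]
}}

```text
time: 23.2
tool_pos: [0.6467, -0.0113, 0.1436]
tcp_rot: [3.141, -0.037, 0.004]
wrist_force: [3.8, 1.7, 0.7]
width: 0.124
```

```bash
python3 -c "
from mv import plan
plan([.6462,-.0122,.1445],4.5)"
```

```text
t 23.2 pos [ 0.6467 -0.0113  0.1436] theta -1.36 toolz [ 2.6e-03 -1.0e-04 -1.0e+00] F [3.82 1.68 0.74] T [ 0.084 -0.758  0.16 ] w 0.124 q [-0.06  0.25  1.74  0.    1.15 -0.03]
shift in tool axes mm [-0.4  0.9 -0.9] turn about tool z rad -0.1022
```

Request:
{"method": "arm_command", "body": {
  "rows": [
    {"xyz": [0,0,0.0001],"delta_rot": [0,0,0.08],"gripper": 0.005}
  ]
}}

```text
time: 23.3
tool_pos: [0.6466, -0.0113, 0.1435]
tcp_rot: [-3.137, 0.164, -0.004]
wrist_force: [2.3, 0.7, 0.2]
width: 0.125
```

```bash
python3 -c "
from mv import plan
plan([.6462,-.0122,.1445],4.5)"
```

```text
t 23.3 pos [ 0.6466 -0.0113  0.1435] theta -5.98 toolz [ 0.0026  0.     -1.    ] F [2.28 0.74 0.2 ] T [ 0.088 -0.842  0.137] w 0.125 q [-0.06  0.25  1.74  0.    1.15  0.05]
shift in tool axes mm [-0.3  0.9 -1. ] turn about tool z rad -0.1828
```

Request:
{"method": "arm_command", "body": {
  "rows": [
    {"xyz": [0,0,0.0001],"delta_rot": [0,0,0.08],"gripper": 0.005}
  ]
}}

```text
time: 23.4
tool_pos: [0.6467, -0.0113, 0.1434]
tcp_rot: [-3.128, 0.29, -0.004]
wrist_force: [2.6, 0.8, 0.1]
width: 0.127
```

```bash
python3 -c "
from mv import plan
plan([.6462,-.0122,.1445],4.5)"
```

```text
t 23.4 pos [ 0.6467 -0.0113  0.1434] theta -10.59 toolz [ 0.0027  0.     -1.    ] F [2.61 0.75 0.07] T [ 0.112 -0.936  0.168] w 0.127 q [-0.06  0.25  1.74  0.    1.15  0.13]
shift in tool axes mm [-0.3  1.  -1.1] turn about tool z rad -0.2634
```

Request:
{"method": "arm_command", "body": {
  "rows": [
    {"xyz": [0,0,0.0001],"delta_rot": [0,0,0.08],"gripper": 0.005}
  ]
}}

```text
time: 23.5
tool_pos: [0.6466, -0.0112, 0.1432]
tcp_rot: [-3.114, 0.415, -0.004]
wrist_force: [1.5, 1.9, 0.2]
width: 0.128
```

```bash
python3 -c "
from mv import plan
plan([.6462,-.0122,.1445],4.5)"
```

```text
t 23.5 pos [ 0.6466 -0.0112  0.1432] theta -15.18 toolz [ 2.8e-03  1.0e-04 -1.0e+00] F [1.54 1.89 0.19] T [ 0.105 -1.029  0.177] w 0.128 q [-0.06  0.26  1.74  0.    1.15  0.21]
shift in tool axes mm [-0.2  1.1 -1.3] turn about tool z rad -0.3434
```

The torque is a steady 0.16–0.18 N m, firm and below the 0.25 ceiling. One last small step to the planned 0.4 rad, then release.

Request:
{"method": "arm_command", "body": {
  "rows": [
    {"xyz": [0,0,0.0001],"delta_rot": [0,0,0.06],"gripper": 0.005},
    {"xyz": [0,0,0],"delta_rot": [0,0,0],"gripper": 0.005},
    {"xyz": [0,0,0],"delta_rot": [0,0,0],"gripper": 0.02},
    {"xyz": [0,0,0],"delta_rot": [0,0,0],"gripper": 0.045},
    {"xyz": [0,0,0],"delta_rot": [0,0,0],"gripper": 0.045},
    {"xyz": [0,0,0],"delta_rot": [0,0,0],"gripper": 0.045},
    {"xyz": [0,0,-0.005],"delta_rot": [0,0,0],"gripper": 0.045},
    {"xyz": [0,0,-0.02],"delta_rot": [0,0,0],"gripper": 0.045},
    {"xyz": [0,0,-0.035],"delta_rot": [0,0,0],"gripper": 0.045},
    {"xyz": [0,0,-0.04],"delta_rot": [0,0,0],"gripper": 0.045},
    {"xyz": [0,0,-0.04],"delta_rot": [0,0,0],"gripper": 0.045},
    {"xyz": [0,0,-0.03],"delta_rot": [0,0,0],"gripper": 0.045}
  ]
}}

```text
time: 24.7
tool_pos: [0.6461, -0.0115, 0.3159]
tcp_rot: [-3.101, 0.503, -0.005]
wrist_force: [-0.6, -0.1, -0.5]
width: 0.526
```

Request:
{"method": "arm_command", "body": {
  "rows": [
    {"xyz": [0,0.04,0],"delta_rot": [0,0,0],"gripper": 0.045},
    {"xyz": [0,0.045,0],"delta_rot": [0,0,0],"gripper": 0.045},
    {"xyz": [0,0.045,0],"delta_rot": [0,0,0],"gripper": 0.045},
    {"xyz": [0,0.045,0],"delta_rot": [0,0,0],"gripper": 0.045},
    {"xyz": [0,0.045,0],"delta_rot": [0,0,0],"gripper": 0.045},
    {"xyz": [0,0.045,0],"delta_rot": [0,0,0],"gripper": 0.045},
    {"xyz": [0,0,0],"delta_rot": [0,0,0],"gripper": 0.045},
    {"xyz": [0,0,0],"delta_rot": [0,0,0],"gripper": 0.045},
    {"xyz": [0,0,0],"delta_rot": [0,0,0],"gripper": 0.045}
  ]
}}

```text
time: 25.6
tool_pos: [0.5619, -0.262, 0.3124]
tcp_rot: [-3.1, 0.503, -0.0]
wrist_force: [0.1, 0.3, 0.2]
width: 0.527
```

Run:
```python
import numpy as np,cv2
from h import *
from workcell import read_camera,bot
a=np.radians(19.2);ex=np.array([-np.sin(a),np.cos(a)]);ey=np.array([-np.cos(a),-np.sin(a)]);O=np.array([612,77.])
fr={n:[np.load(f"/tmp/{n}0.npz")]+[read_camera(n) for _ in range(3)] for n in("side","top")}
ims=[]
for n,(u0,v0) in dict(side=(255,140),top=(245,115)).items():
    ims.append(cv2.resize(fr[n][1]["pixels"][v0:v0+130,u0:u0+130,::-1],None,fx=3,fy=3,interpolation=cv2.INTER_CUBIC))
cv2.imwrite("pics/end3.png",np.hstack(ims))
for n in fr:
    for i,c in enumerate(fr[n]):
        P=(cloud(c)*1000).reshape(-1,3);g=c["pixels"].reshape(-1,3).astype(int).sum(1)
        L=np.c_[(P[:,:2]-O)@ex,(P[:,:2]-O)@ey,P[:,2]]
        z0,za,xa=(207,148,-100) if i==0 else (184.5,128,-95)
        m=(np.hypot(L[:,0]-xa,L[:,1])<6)&(abs(L[:,2]-z0)<6)&(g<200)
        zz=L[m][:,2]; top=np.median(zz[zz>np.percentile(zz,85)-2.0]) if len(zz) else 0
        t=(L[:,0]<0)&(L[:,0]>-14)&(L[:,1]>40)&(L[:,1]<62)&(L[:,2]>za-20)&(L[:,2]<za+38);s=L[t]
        for _ in range(4):
            pt=np.polyfit(s[:,2],s[:,0],1);r=s[:,0]-np.polyval(pt,s[:,2]);s=s[abs(r)<1.5]
        print(n,i,"handle top mid %.2f tab dx/dz %.4f"%(top,pt[0]))
s=bot.read_state();print(s["time"],s["tool_pos"],s["wrist_force"])
for n in fr:
    d=np.abs(fr[n][0]["pixels"].astype(int)-fr[n][1]["pixels"].astype(int)).sum(2)
    print(n,[(k,int((d[v-12:v+12,u-12:u+12]>60).sum())) for k,u,v in ([("dish",370,213),("jar",272,262),("box",268,200),("rack",340,255)] if n=="side" else [("dish",294,137),("jar",321,230),("box",252,205),("rack",330,185)])])
```

```text
side 0 handle top mid 207.04 tab dx/dz -0.0420
side 1 handle top mid 0.00 tab dx/dz 0.0496
side 2 handle top mid 0.00 tab dx/dz 0.0468
side 3 handle top mid 0.00 tab dx/dz 0.0474Traceback (most recent call last):
  File "<stdin>", line 19, in <module>
    raise TypeError("expected non-empty vector for x")
TypeError: expected non-empty vector for x
```

View pics/end3.png

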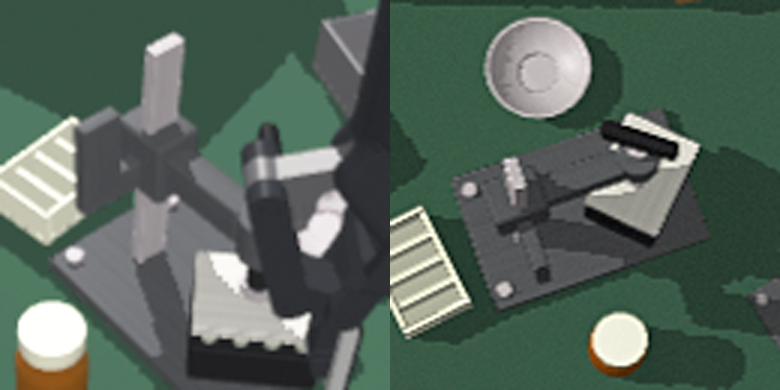

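The gripper blocks the side view; I'll move it 11 cm aside and re-measure.

Request:
{"method": "arm_command", "body": {
  "rows": [
    {"xyz": [0.04,0,0],"delta_rot": [0,0,0],"gripper": 0.045},
    {"xyz": [0.04,0,0],"delta_rot": [0,0,0],"gripper": 0.045},
    {"xyz": [0.04,0.02,0],"delta_rot": [0,0,0],"gripper": 0.045},
    {"xyz": [0,0,0],"delta_rot": [0,0,0],"gripper": 0.045},
    {"xyz": [0,0,0],"delta_rot": [0,0,0],"gripper": 0.045}
  ]
}}

```text
time: 26.4
tool_pos: [0.6694, -0.3195, 0.31]
tcp_rot: [-3.1, 0.503, 0.005]
wrist_force: [-0.4, 1.0, 0.5]
width: 0.529
```

Run:
```python
import numpy as np,cv2
from h import *
from workcell import read_camera,bot
a=np.radians(19.2);ex=np.array([-np.sin(a),np.cos(a)]);ey=np.array([-np.cos(a),-np.sin(a)]);O=np.array([612,77.])
fr={n:[np.load(f"/tmp/{n}0.npz")]+[read_camera(n) for _ in range(5)] for n in("side","top")}
ims=[]
for n,(u0,v0) in dict(side=(255,140),top=(245,115)).items():
    ims.append(cv2.resize(fr[n][1]["pixels"][v0:v0+130,u0:u0+130,::-1],None,fx=3,fy=3,interpolation=cv2.INTER_CUBIC))
cv2.imwrite("pics/end4.png",np.hstack(ims))
for n in fr:
    for i,c in enumerate(fr[n]):
        P=(cloud(c)*1000).reshape(-1,3);g=c["pixels"].reshape(-1,3).astype(int).sum(1)
        L=np.c_[(P[:,:2]-O)@ex,(P[:,:2]-O)@ey,P[:,2]]
        z0,za,xa=(207,148,-100) if i==0 else (184.5,128,-95)
        m=(np.hypot(L[:,0]-xa,L[:,1])<6)&(abs(L[:,2]-z0)<6)&(g<200)
        zz=L[m][:,2]; top=np.median(zz[zz>np.percentile(zz,85)-2.0]) if len(zz) else 0
        out="%s %d handle top mid %.2f n%d"%(n,i,top,len(zz))
        if n=="side":
            t=(L[:,0]<0)&(L[:,0]>-14)&(L[:,1]>40)&(L[:,1]<62)&(L[:,2]>za-20)&(L[:,2]<za+38);s=L[t]
            for _ in range(4):
                pt=np.polyfit(s[:,2],s[:,0],1);r=s[:,0]-np.polyval(pt,s[:,2]);s=s[abs(r)<1.5]
            q=L[(L[:,0]<-25)&(L[:,0]>-80)&(abs(L[:,1])<9)&(abs(L[:,2]-za)<7)]
            for _ in range(4):
                p=np.polyfit(q[:,0],q[:,2],1);r=q[:,2]-np.polyval(p,q[:,0]);q=q[abs(r)<1.2]
            out+=" tab %.4f arm %.4f z-50 %.2f z-100 %.2f z0 %.2f"%(pt[0],p[0],np.polyval(p,-50),np.polyval(p,-100),p[1])
        print(out)
s=bot.read_state();print(s["time"],s["tool_pos"],s["wrist_force"])
for n in fr:
    d=np.abs(fr[n][0]["pixels"].astype(int)-fr[n][1]["pixels"].astype(int)).sum(2)
    print(n,[(k,int((d[v-12:v+12,u-12:u+12]>60).sum())) for k,u,v in ([("dish",370,213),("jar",272,262),("box",268,200),("rack",340,255)] if n=="side" else [("dish",294,137),("jar",321,230),("box",252,205),("rack",330,185)])])
```

```text
side 0 handle top mid 207.04 n32 tab -0.0420 arm 0.0380 z-50 148.55 z-100 146.65 z0 150.45
side 1 handle top mid 184.04 n17 tab 0.0510 arm -0.0481 z-50 127.70 z-100 130.11 z0 125.30
side 2 handle top mid 183.41 n21 tab 0.0506 arm -0.0394 z-50 127.55 z-100 129.52 z0 125.58
side 3 handle top mid 183.99 n23 tab 0.0461 arm -0.0367 z-50 127.69 z-100 129.53 z0 125.86
side 4 handle top mid 183.88 n19 tab 0.0522 arm -0.0438 z-50 127.74 z-100 129.93 z0 125.56
side 5 handle top mid 184.21 n22 tab 0.0474 arm -0.0455 z-50 127.57 z-100 129.85 z0 125.30
top 0 handle top mid 209.23 n22
top 1 handle top mid 185.08 n24
top 2 handle top mid 185.27 n21
top 3 handle top mid 185.03 n22
top 4 handle top mid 185.56 n23
top 5 handle top mid 185.57 n22
26.9 [ 0.66891059 -0.31949928  0.31296591] [-0.44704637 -0.80309727  0.57001876]
side [('dish', 0), ('jar', 0), ('box', 8), ('rack', 38)]
top [('dish', 0), ('jar', 0), ('box', 0), ('rack', 119)]
```

View pics/end4.png

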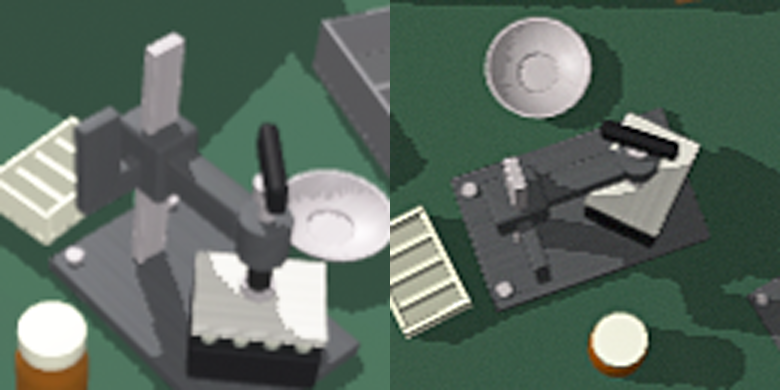

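All estimates now lie inside 10–30 N: a squeeze of about 2.5–3 mm gives about 13–15 N, and tilt ≈ +0.066 means tight. The surroundings are unmoved and the gripper is clear, so I'm handing in.

```bash
python3 -c "
from workcell import bot
print(bot.finish_job())"
```

```text
the job is handed in; nothing more can be done
None
```

The covered tube rack is clamped in the middle-sized bar clamp, the gripper has let go and stands clear, and I handed the job in at about 27 s.

**What I did**
- I pushed the arm down by its tab about 21 mm until the foot touched the cover. I kept pressing to about 12 N until the arm tilted up and bound, and it held when I let go.
- I then turned the T-handle clockwise 90°. My first height check put the clamp force near the 10 N lower limit, so I gripped the handle again and added about 23°, roughly 113° in all. That is a little more than the quarter turn you asked for.

**Last checks**
- **Tilt:** the arm stands at about +0.066 rad, slightly above the +0.06 given for a tight clamp.
- **Torque:** turning took about 0.17–0.2 N m, below the 0.25 N m given for a loaded screw.
- **Surroundings:** the dish, jar and slide box show no movement in either camera. At the rack I saw only shadow changes.

**Disagreements**
- **Clamp force:** the estimates differ. The handle's drop suggests about 12–16 N, while the tilt suggests about 20 N or a little more. Both lie within 10–30 N, but I couldn't measure the force directly.
- **Fingertip position:** the fingertips were about 22 mm above the reported tool point, so I found the tab by touch and used that offset to grip the handle.

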